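Lock a tabletop tripod's column at its mark

TASK

On the dresser stands a photographer's tabletop tripod whose centre column is unlocked and too high. Take the column, bring it down until the bottom edge of its dark mark band is level with the top of the clamp, and while you keep holding it there turn the clamp's cam lever clockwise until it is fully closed against its stop. Finish still gripping the column at the mark, with the tripod standing on its feet about where it was and the other things left alone; do not let go of the column while the lever is being closed or afterwards.

Things in the scene. Friction and masses are not known exactly. Their poses are not given: they have to be found in the camera images.
- tripod: the tabletop tripod, loose on the dresser, 1.0 to 1.5 kg in all: three short aluminium legs with rubber feet 128 mm from the axis, black hub and clamp (43 mm diameter) on top, column along its vertical z axis. Origin: on the axis at the level of the feet. Legs at +60, 180 and -60 degrees from its x axis.
- clamp_top (a point): the centre of the clamp's top face, on the column's axis, 150 mm above the dresser
- column: the sliding centre column, a round aluminium tube 25 mm in diameter. Origin: on its axis at the bottom edge of the mark band, a black band 4 mm tall round the tube. The tube goes on 48 mm above the origin, with a 10 mm camera stud on its end, and 100 mm below it. It turns easily about its axis with the hand that holds it
- column_top (a point): the centre of the column's flat upper end, 48 mm above the bottom edge of the mark band; the stud stands 10 mm higher
- column_height (a joint): height in m of the mark band's bottom edge above the clamp's top: 0 = at the mark; range -0.015 to 0.070, starts at 0.035 to 0.065. Unlocked, it takes some 5 N to move at 20 mm/s, and sinks about 1 mm/s under its own weight when not held; the closed lever clamps it
- cam_lever: the clamp's grey cam ring with its lever; turns about the column's axis. Origin: on the axis, 10 mm below the clamp's top; x points along the lever. The lever is a radial upright blade 6 mm thick, from 19 to 56 mm off the axis, standing 20 mm above the clamp's top: fingers that grip the column just above the clamp push its side as the hand turns about the column
- lever_tip (a point): the top of the lever's end post, 51 mm from the column's axis, 21 mm above the clamp's top
- lever_angle (a joint): angle of the cam lever in rad: 0 = closed, against the black stop lug on the clamp's side, pointing along the tripod's +x axis; grows anticlockwise seen from above as it opens, up to 1.25; starts at 0.95 to 1.2. Turning takes about 0.12 N m; it stays where it is left
- water_bottle: blue water bottle with a white cap, 66 mm diameter, 190 mm tall; origin under its centre; leave it alone
- open_book: open book lying flat, 200 x 264 mm, 20 mm thick; origin under its centre; leave it alone
- compact_camera: small black camera, 110 mm wide, 64 mm tall; origin under its centre; leave it alone

How it is judged:
By the outcome, as a careful person would: the job done as asked, in the order asked, and still so for the second after the job is handed in, while the arm keeps its last pose, push and grip.
It also fails if it takes over 38 s, if anything falls off the work surface, if the arm or the gripper's body presses on something with over 40 N, if the wrist force passes 120 N, or if a joint passes its speed limit or range.

ROBOT

A 6-joint arm with a two-finger parallel gripper is mounted at the origin on the work surface. World frame = base frame: x ahead of the robot, y to its left, z up, the work surface at z = 0. Lengths are in mm, angles in rad, forces in N, time in s.
With the tool pointing down it reaches from about 250 to 725 mm from the base axis. Payload 9.7 kg.
Tool frame: the origin (TCP) lies at the very end of the fingers, on their centre line; the grasp point (between the pads) lies 19 mm behind it; z points along the fingers, y is the line along which they close (so a half turn about z gives the same grasp; the last joint's range is limited). The gripper opens to 85 mm and grips with 20 to 120 N. Pads are 22 mm wide; open, the fingers measure 114 mm over their backs; the gripper's body (76 mm by 85 mm) begins 54 mm behind the grasp point. The pads swing forward as they close: fully open they stand 13 mm farther back than shut.
Start: joints at [0, 0.087, 0.176, 1.66, 0, 1.571], TCP at [549.997, -0, 204.184] pointing down, gripper open.
Joint ranges: [-3.13, 3.13], [-0.85, 1.81], [-1.15, 1.24], [-2.2, 2.28], [-1.44, 1.52], [-3.14, 3.14]. Speed limits (rad/s): [2.22, 2.22, 2.57, 3.14, 3.14, 3.14].

INTERFACE

Orientations are given as a rotation vector (axis times angle).
In Python, from workcell import manip gives the robot as it stands. The module is installed in compiled form; this text tells all that it offers.
- The arm moves only by the tool apply_moves, never from a script. Its argument "plan" is a list of rows, each an object with "translation": the shift along the world's x, y, z normalised to -1 to 1, where 1 is 0.15 m, a list of three; "rot": the turn, a rotation vector about the world's x, y, z normalised to -1 to 1, where 1 is 30 degrees, a list of three; "fingers": the opening, from -1 (shut) to 1 (fully open). A call has 1 to 5 rows; each row shifts and turns the commanded pose from where the row before left it; what a row does not reach is not made up. A row lasts 1/8 s, in which the tool goes at most 62.5 mm and 10.7 degrees, less where a joint would pass 70% of its speed; a pose out of reach is approached as far as the arm can. A call with a number of a shift or a turn outside -1 to 1 is refused whole. A call with a gripper value outside its range is refused whole. The fingers move at their own pace and stop on an object; "newtons" is the grip in N (left out, the last holds). Time passes only in rows, so rows that do not move let the fingers close. It gives the time, the measured TCP pose, the force, the opening and the grip force at its end, in the units of the state.
- manip.state(): the state, without advancing time (a new reading comes with each control period).
- manip.read_camera(name): name is "scene" or "side" or "wrist"; returns a dict with "pixels" (420x560x3 uint8, red, green, blue), "K" (3x3 intrinsics, pixels), "position" and "rotation" of the camera in the world; the wrist camera has in their place "T_tool_cam" (4x4, takes a point from camera to tool coordinates, whose origin is the TCP and whose axes are the flange's). Camera axes: x right, y down, z forward; pixel columns grow to the right and rows downward; lengths in mm; the calibration is good to about 2 mm. The wrist camera is an equidistant fisheye: a pixel r from the principal point sees the ray r / f radians off the axis. A picture is of the moment at which its call begins: read the wrist's pose just before it. There is no depth.
- manip.finish_job(): hands the job in; it is judged then, once.
Trained networks look in a picture, given as the dict that the camera call returned (one of the last four; its "shot" number tells which), for a name from the list of things; names that differ only in an ending like _2 or _b are one class to them, and where a whole thing is asked for, a point or a joint stands for the part that bears it (a point fixed in the world has none). Each returns a list of dicts, best first, with "score" (0 to 1); they miss things now and then, are a little off and sometimes report something else, mostly with a low value. They report only what shows in the picture. A call takes as long as a camera call.
- manip.spot_in(query, picture): "rect" ([left, top, width, height] in pixels, round what is visible of it).
The state is a dict: "time": time; "joint_positions": joint angles; "qvel": joint speeds; "joint_torque": joint torques, N m; "ee_pos": TCP position; "tcp_rot": TCP orientation; "force": force on the tool from outside, world axes, zero at the start; "moment": the same for the moment, N m; "width": opening from 0.0 (shut) to 1.0 (fully open); "grip_force": force on a finger pad.
Only numpy, scipy, OpenCV 4.12 (cv2) and the standard library are available. Lean on these libraries where they do the work, as an engineer would, in place of code of your own. Each camera call takes 0.05 s, during which the arm holds its last target. There are 200 camera calls.

## Working session

There is one attempt and no reset: what is moved stays moved. The work goes in short steps, Python scripts to look and compute and a tool call to move; the robot and the scene stay as the last step left them, time stands still between calls to the robot, and variables do not carry over. Pictures are saved under pics/ and viewed, at most 10 in all, crops included, and the job is handed in when it is done.

Besides the shell and the picture viewer there is one more tool, called after ">>>" in YAML: its name, and indented under it one key for each argument. apply_moves: Moves the arm, as the interface text tells. Its arguments: {"type":"object","properties":{"plan":{"type":"array"},"newtons":{"type":"number"}},"required":["plan"]}

```bash
mkdir -p pics; python3 - <<'E'
from workcell import manip
import cv2,numpy as np
s=manip.state(); print({k:np.round(v,3).tolist() for k,v in s.items()})
ims=[]
for n in ["scene","side"]:
    p=manip.read_camera(n); 
    print(n,p["K"].tolist(),np.round(p["position"],1).tolist(),np.round(p["rotation"],4).tolist())
    for q in ["tripod","clamp_top","column","column_top","cam_lever","lever_tip","water_bottle","open_book","compact_camera"]:
        print(q,[(np.round(d["rect"],1).tolist(),round(d["score"],2)) for d in manip.spot_in(q,p)[:2]])
    cv2.imwrite(f"pics/{n}0.png",p["pixels"][:,:,::-1])
E
```

```text
{'time': 0.0, 'joint_positions': [0.0, 0.087, 0.175, 1.66, -0.0, 1.571], 'qvel': [0.001, 0.001, 0.001, -0.0, -0.0, 0.001], 'joint_torque': [0.001, -52.039, 46.48, 0.016, 0.0, -0.0], 'ee_pos': [549.711, 0.0, 203.474], 'tcp_rot': [-2.221, -2.221, 0.002], 'force': [-0.456, 0.56, -0.21], 'moment': [0.015, -0.035, 0.012], 'grip_force': 0.0, 'width': 1.002}
scene [[405.7948789388697, 0.0, 282.258357397087], [0.0, 405.7948789388697, 202.14024361022055], [0.0, 0.0, 1.0]] [1229.6, -648.7, 1079.7] [-2.2256, -0.9062, 0.3374]
tripod [([231.1, 167.8, 65.1, 75.7], 0.75)]
clamp_top [([232.9, 165.2, 60.7, 76.8], 0.61)]
column [([253.7, 163.9, 11.9, 30.8], 0.8)]
column_top [([253.3, 164.9, 12.3, 27.9], 0.79)]
cam_lever []
lever_tip [([250.9, 190.2, 26.7, 6.3], 0.66)]
water_bottle [([131.3, 218.8, 28.9, 50.8], 0.79)]
open_book [([278.5, 219.5, 98.1, 81.1], 0.73)]
compact_camera [([298.4, 138.8, 21.1, 29.8], 0.83), ([252.7, 188.1, 22.5, 9.9], 0.21)]
side [[510.7581368784176, 0.0, 278.5115572386756], [0.0, 510.7581368784176, 210.95789943561113], [0.0, 0.0, 1.0]] [209.6, 980.0, 1224.1] [-0.5276, 2.7474, -1.0858]
tripod [([257.5, 172.5, 70.4, 93.0], 0.65)]
clamp_top [([258.6, 175.6, 68.8, 89.8], 0.58)]
column [([299.3, 175.9, 7.8, 30.5], 0.7)]
column_top [([297.2, 173.4, 12.9, 36.7], 0.65)]
cam_lever [([278.8, 197.3, 30.5, 12.7], 0.54)]
lever_tip [([279.0, 201.7, 30.8, 6.7], 0.76)]
water_bottle [([360.5, 128.7, 25.2, 50.7], 0.82)]
open_book [([173.6, 187.0, 87.3, 76.7], 0.96), ([285.9, 317.5, 20.7, 53.5], 0.26)]
compact_camera [([283.0, 317.2, 21.9, 54.1], 0.92)]
```

View pics/scene0.png

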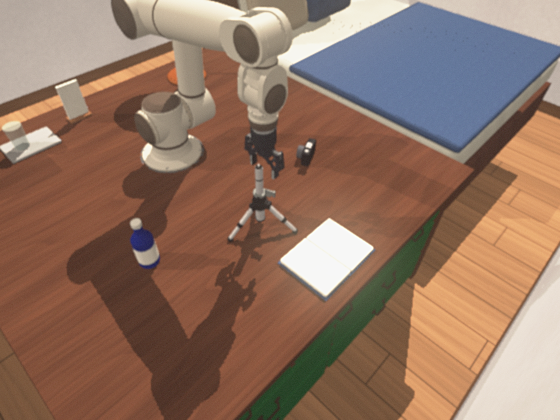

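View pics/side0.png

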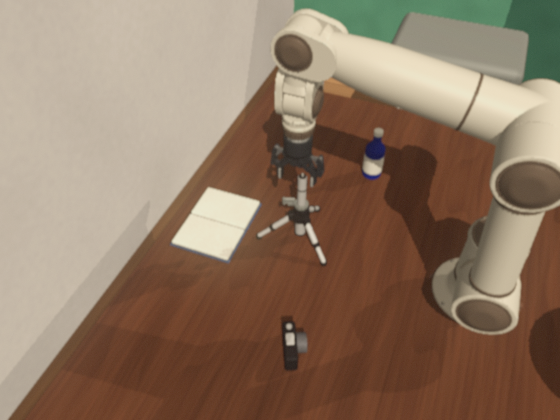

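The scene camera has the column top at about (259,166) and the clamp at (261,198); the side camera has them at (302,176) and (300,212). Next I triangulate and look at enlarged crops.

```bash
cat > h.py <<'E'
import numpy as np,cv2
from scipy.spatial.transform import Rotation as R
from workcell import manip
def Rw(p):
    r=np.array(p["rotation"]); return r if r.shape==(3,3) else R.from_rotvec(r).as_matrix()
def ray(p,u,v):
    d=Rw(p)@np.linalg.inv(p["K"])@np.array([u,v,1.]); return np.array(p["position"]),d/np.linalg.norm(d)
def tri(rs):
    A=sum(np.eye(3)-np.outer(d,d) for c,d in rs); b=sum((np.eye(3)-np.outer(d,d))@c for c,d in rs)
    x=np.linalg.solve(A,b); return x,[np.linalg.norm(np.cross(x-c,d)) for c,d in rs]
def atz(p,u,v,z):
    c,d=ray(p,u,v); return c+d*(z-c[2])/d[2]
def proj(p,X):
    c=Rw(p).T@(np.asarray(X,float)-p["position"]); h=np.array(p["K"])@c; return h[:2]/h[2]
E
python3 - <<'E'
from h import *
a=manip.read_camera("scene");b=manip.read_camera("side")
print(tri([ray(a,259.3,165),ray(b,302.5,174)]))
print(tri([ray(a,261,198),ray(b,300.5,212)]))
for p,n,l in((a,"s",[(231,241),(295,232)]),(b,"d",[(260,235),(323,262)])):
    for q in l: print(n,atz(p,*q,3))
ca=a["pixels"][150:255,220:310];cb=b["pixels"][160:275,245:345]
o=[cv2.resize(c,None,fx=570/c.shape[0]*.99,fy=570/c.shape[0]*.99,interpolation=cv2.INTER_CUBIC) for c in(ca,cb)]
print([x.shape for x in o])
h=min(x.shape[0] for x in o);cv2.imwrite("pics/crop1.png",cv2.resize(np.hstack([x[:h] for x in o]),(800,int(h*800/sum(x.shape[1] for x in o))))[:,:,::-1])
E
```

```text
(array([537.66709123,  -8.14479545, 263.20930125]), [np.float64(2.7991721977518647), np.float64(2.799172197751858)])
(array([536.82831754,  -3.25225437, 114.74171408]), [np.float64(2.534764300219655), np.float64(2.5347643002196643)])
s [ 533.39943597 -139.28080657    3.        ]
s [659.53030695  41.23575175   3.        ]
d [651.86110477  35.40398614   3.        ]
d [434.65779636  63.25715764   3.        ]
[(564, 484, 3), (564, 491, 3)]
```

View pics/crop1.png

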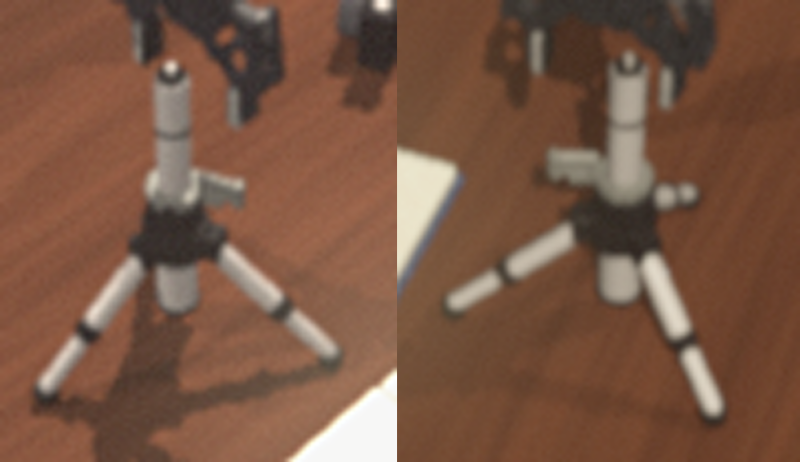

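```bash
python3 - <<'E'
from h import *
a=manip.read_camera("scene");b=manip.read_camera("side")
fa,fb=4.41,4.033; A=lambda x,y:(220+x/fa,150+y/fa); B=lambda x,y:(245+(x-397)/fb,160+y/fb)
print("lever end top",atz(a,*A(243,184),170),atz(b,*B(549,152),170),tri([ray(a,*A(243,184)),ray(b,*B(549,152))]))
print("band",tri([ray(a,*A(173,135)),ray(b,*B(626,126))]))
print("top",tri([ray(a,*A(171,80)),ray(b,*B(628,67))]))
print("ring",tri([ray(a,*A(174,188)),ray(b,*B(626,178))]))
s=manip.state();print(s["ee_pos"])
c=[541,-13]
for p,I in((a,lambda u:((u-[220,150])*fa)),(b,lambda u:((u-[245,160])*fb+[397,0]))):
    for X in ([*c,150],[*c,260],[550-45,0,217],[550+45,0,217]): print(np.round(I(proj(p,X))))
w=manip.read_camera("wrist");print(w["K"],w["T_tool_cam"].round(3).tolist())
for q in ["column","column_top","lever_tip","cam_lever","clamp_top","tripod"]: print(q,[(np.round(d["rect"]).tolist(),round(d["score"],2)) for d in manip.spot_in(q,w)[:2]])
cv2.imwrite("pics/w1.png",w["pixels"][:,:,::-1])
E
```

```text
lever end top [590.47029729  11.89294748 170.        ] [586.20678878   9.71443981 170.        ] (array([588.05727302,  11.15389137, 169.76249577]), [np.float64(2.336807232498044), np.float64(2.3368072324980376)])
band (array([536.73890576,  -8.26098688, 196.94633048]), [np.float64(1.9359312507412116), np.float64(1.9359312507411317)])
top (array([538.04646863, -10.23150209, 251.70465422]), [np.float64(2.164628698868366), np.float64(2.164628698868403)])
ring (array([535.89276379,  -8.85545032, 143.28025076]), [np.float64(2.655231424981606), np.float64(2.655231424981827)])
[ 5.49996595e+02 -5.64633424e-03  2.04164996e+02]
[171. 187.]
[168.  74.]
[148.  87.]
[236. 148.]
[618. 167.]
[623.  56.]
[663. 126.]
[543.  93.]
[[325.1922621    0.         278.53750417]
 [  0.         325.1922621  212.68009105]
 [  0.           0.           1.        ]] [[-0.001, -0.95, -0.312, 80.914], [1.0, -0.001, 0.001, 0.122], [-0.001, -0.312, 0.95, -169.787], [0.0, 0.0, 0.0, 1.0]]
column [([225.0, 222.0, 55.0, 116.0], 0.9)]
column_top [([221.0, 221.0, 61.0, 121.0], 0.81)]
lever_tip [([232.0, 202.0, 104.0, 51.0], 0.66)]
cam_lever [([233.0, 207.0, 102.0, 47.0], 0.97)]
clamp_top [([168.0, 116.0, 207.0, 227.0], 0.64)]
tripod [([171.0, 117.0, 210.0, 225.0], 0.83)]
```

View pics/w1.png

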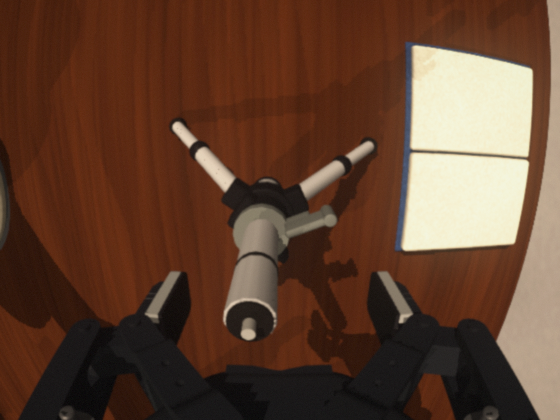

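The wrist view shows the column between the open fingers: stud at (248,335), band at about (256,255), lever running from (285,232) to (330,217). The lever points along about +22° in the world, so the tripod's x axis is near −35°. I'll refine the axis position from the wrist camera.

```bash
cat >> h.py <<'E'
def wray(s,w,u,v):
    K=w["K"];a=np.array([(u-K[0,2]),(v-K[1,2])])/K[0,0];r=np.linalg.norm(a)
    d=np.array([*(a/r*np.sin(r)),np.cos(r)]);T=np.array(w["T_tool_cam"]);Rt=R.from_rotvec(s["tcp_rot"]).as_matrix()
    return Rt@T[:3,3]+s["ee_pos"],Rt@T[:3,:3]@d
def wz(s,w,u,v,z):
    c,d=wray(s,w,u,v);return (c+d*(z-c[2])/d[2]).round(1)
E
python3 - <<'E'
from h import *
s=manip.state();w=manip.read_camera("wrist")
for n,u,v,z in (("top",250,321,246),("stud",249,336,256),("lever",331,217,171),("leverroot",288,232,170),("clampring",261,217,150),("foot",178,125,5),("foot2",370,145,5),("bandL",237,256,200),("bandR",277,253,200)): print(n,wz(s,w,u,v,z))
E
```

```text
top [536.3 -16.6 246. ]
stud [536.5 -17.9 256. ]
lever [585.3  11.2 171. ]
leverroot [5.567e+02 3.000e-01 1.700e+02]
clampring [537.6   4.1 150. ]
foot [434.2  66.7   5. ]
foot2 [656.9  42.6   5. ]
bandL [525.5  -3.3 200. ]
bandR [549.4  -1.2 200. ]
```

>>> apply_moves:
  plan:
    - {"translation":[0,0,0],"rot":[0,0,0.34],"fingers":1}

```text
time: 1.72
ee_pos: [550.0, -0.0, 204.2]
tcp_rot: [2.011, 2.413, 0.0]
force: [0.9, -0.1, -0.0]
width: 0.998
grip_force: 0.0
```

```bash
python3 - <<'E'
from h import *
s=manip.state();print(s["joint_positions"],s["tcp_rot"],s["ee_pos"],s["time"])
E
```

```text
[-3.59889005e-06  8.68578292e-02  1.75932159e-01  1.65982062e+00
 -2.11602505e-05  1.38952437e+00] [2.01122737e+00 2.41334669e+00 2.47821319e-05] [ 5.49997834e+02 -8.58349592e-03  2.04223879e+02] 1.725
```

>>> apply_moves:
  plan:
    - {"translation":[-0.017,-0.017,0],"rot":[0,0,0.35],"fingers":1}
    - {"translation":[-0.017,-0.017,0],"rot":[0,0,0.35],"fingers":1}
    - {"translation":[-0.017,-0.017,0],"rot":[0,0,0.35],"fingers":1}
    - {"translation":[-0.017,-0.017,0],"rot":[0,0,0.35],"fingers":1}
    - {"translation":[-0.017,-0.017,0],"rot":[0,0,0.35],"fingers":1}

```text
time: 2.35
ee_pos: [537.2, -12.8, 204.2]
tcp_rot: [0.732, 3.055, -0.0]
force: [-0.0, -0.6, 0.2]
width: 1.003
grip_force: 0.0
```

>>> apply_moves:
  plan:
    - {"translation":[0,0,0],"rot":[0,0,0.35],"fingers":1}
    - {"translation":[0,0,0],"rot":[0,0,0.35],"fingers":1}
    - {"translation":[0,0,0],"rot":[0,0,0],"fingers":1}

```text
time: 2.72
ee_pos: [537.3, -12.7, 204.2]
tcp_rot: [0.175, 3.137, 0.0]
force: [0.2, -0.1, 0.5]
width: 1.003
grip_force: 0.0
```

```bash
python3 - <<'E'
from h import *
s=manip.state();w=manip.read_camera("wrist")
print(s["joint_positions"],s["ee_pos"],s["tcp_rot"])
for q in ["column","column_top","lever_tip","cam_lever"]: print(q,[(np.round(d["rect"]).tolist(),round(d["score"],2)) for d in manip.spot_in(q,w)[:2]])
cv2.imwrite("pics/w2.png",w["pixels"][:,:,::-1])
E
```

```text
[-2.37179862e-02  5.64538608e-02  1.43679013e-01  1.65798940e+00
  9.84824864e-06  8.74727974e-02] [537.25007697 -12.74180533 204.18854819] [1.74566350e-01 3.13670711e+00 1.70675849e-05]
column [([260.0, 205.0, 51.0, 116.0], 0.73)]
column_top [([256.0, 209.0, 59.0, 113.0], 0.87)]
lever_tip [([254.0, 188.0, 68.0, 106.0], 0.63), ([514.0, 49.0, 46.0, 60.0], 0.32)]
cam_lever [([251.0, 193.0, 67.0, 98.0], 0.64)]
```

View pics/w2.png

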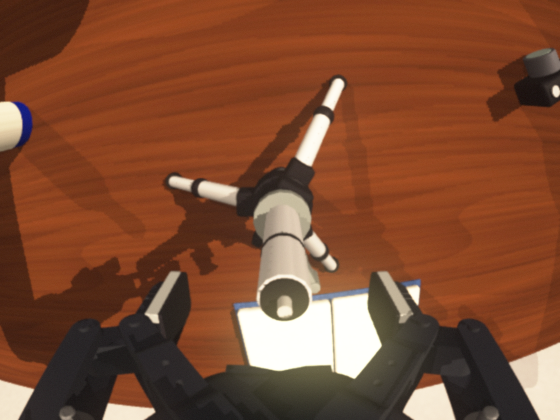

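The column's top is at (285,298) and its band at about (282,238), slightly right of the fingers' midline at 278. The lever passes behind the column towards the bottom right.

```bash
python3 - <<'E'
from h import *
s=manip.state();w=manip.read_camera("wrist")
for n,u,v,z in (("top",285.5,298,246),("studbase",285,312,246),("stud",285,304,256),("bandL",263,237,199),("bandR",303,238,199),("foot",172,180,5),("foot2",339,80,5)): print(n,wz(s,w,u,v,z))
# fit axis xy+h using band edge etc not needed
E
```

```text
top [541.6  -9.1 246. ]
studbase [549.6 -10.2 246. ]
stud [538.2  -9.2 256. ]
bandL [528.9 -20.1 199. ]
bandR [532.2   3.1 199. ]
foot [ 523.1 -139.1    5. ]
foot2 [430.8  68.4   5. ]
```

```bash
cat > fit.py <<'E'
from h import *
w=manip.read_camera("wrist")
def wproj(s,X):
    T=np.array(w["T_tool_cam"]);Rt=R.from_rotvec(s["tcp_rot"]).as_matrix()
    c=T[:3,:3].T@(Rt.T@(np.asarray(X,float)-s["ee_pos"])-T[:3,3]);K=w["K"]
    th=np.arctan2(np.hypot(c[0],c[1]),c[2]);n=c[:2]/np.hypot(c[0],c[1]);return np.array([K[0,2],K[1,2]])+K[0,0]*th*n
def campos(s): return R.from_rotvec(s["tcp_rot"]).as_matrix()@np.array(w["T_tool_cam"])[:3,3]+s["ee_pos"]
def prof(im,s,ax,r,zs,dphi=0):
    d=campos(s)[:2]-ax;a=np.arctan2(d[1],d[0])+dphi
    P=np.array([wproj(s,[ax[0]+r*np.cos(a),ax[1]+r*np.sin(a),z]) for z in zs],np.float32)
    return cv2.remap(im,P[:,0:1].copy(),P[:,1:2].copy(),cv2.INTER_LINEAR)[:,0]
V=[("pics/w1.png",dict(ee_pos=np.array([550,0,204.18]),tcp_rot=np.array([-2.2214,-2.2214,0]))),
   ("pics/w2.png",dict(ee_pos=np.array([537.25,-12.74,204.19]),tcp_rot=np.array([.17457,3.1367,0])))]
E
python3 - <<'E'
from fit import *
for f,s in V:
    g=cv2.imread(f,0); zs=np.arange(140,272,1.)
    p=np.mean([prof(g,s,np.array([537,-9.2]),12.5,zs,d) for d in(-.3,0,.3)],0)
    print(f,"\n",dict(zip(zs.astype(int).tolist(),p.astype(int).tolist())))
E
```

```text
pics/w1.png 
 {140: 116, 141: 116, 142: 116, 143: 116, 144: 117, 145: 116, 146: 115, 147: 115, 148: 115, 149: 115, 150: 115, 151: 116, 152: 116, 153: 116, 154: 121, 155: 125, 156: 128, 157: 132, 158: 134, 159: 135, 160: 136, 161: 136, 162: 136, 163: 136, 164: 136, 165: 136, 166: 136, 167: 135, 168: 135, 169: 135, 170: 136, 171: 135, 172: 135, 173: 135, 174: 135, 175: 135, 176: 135, 177: 135, 178: 135, 179: 136, 180: 135, 181: 135, 182: 135, 183: 134, 184: 134, 185: 135, 186: 135, 187: 135, 188: 135, 189: 135, 190: 134, 191: 135, 192: 135, 193: 134, 194: 133, 195: 133, 196: 134, 197: 134, 198: 134, 199: 134, 200: 134, 201: 134, 202: 134, 203: 134, 204: 134, 205: 133, 206: 132, 207: 129, 208: 120, 209: 96, 210: 65, 211: 44, 212: 39, 213: 58, 214: 89, 215: 114, 216: 128, 217: 133, 218: 133, 219: 133, 220: 133, 221: 133, 222: 133, 223: 132, 224: 132, 225: 132, 226: 132, 227: 133, 228: 133, 229: 132, 230: 132, 231: 132, 232: 132, 233: 132, 234: 132, 235: 131, 236: 131, 237: 131, 238: 131, 239: 131, 240: 131, 241: 131, 242: 130, 243: 131, 244: 130, 245: 130, 246: 131, 247: 130, 248: 129, 2
[... 836 characters left out ...]
 190, 201: 190, 202: 188, 203: 182, 204: 168, 205: 138, 206: 104, 207: 72, 208: 66, 209: 82, 210: 118, 211: 158, 212: 178, 213: 188, 214: 190, 215: 191, 216: 191, 217: 191, 218: 191, 219: 192, 220: 191, 221: 191, 222: 191, 223: 191, 224: 192, 225: 192, 226: 191, 227: 191, 228: 191, 229: 192, 230: 192, 231: 192, 232: 192, 233: 192, 234: 192, 235: 192, 236: 193, 237: 192, 238: 193, 239: 193, 240: 192, 241: 193, 242: 193, 243: 192, 244: 193, 245: 193, 246: 194, 247: 193, 248: 194, 249: 193, 250: 193, 251: 194, 252: 196, 253: 210, 254: 234, 255: 243, 256: 222, 257: 141, 258: 82, 259: 73, 260: 76, 261: 76, 262: 77, 263: 79, 264: 80, 265: 80, 266: 82, 267: 84, 268: 85, 269: 89, 270: 102, 271: 119}
```

>>> apply_moves:
  plan:
    - {"translation":[0,0.023,0.033],"rot":[0,0,0],"fingers":1}
    - {"translation":[0,0,0],"rot":[0,0,0],"fingers":1}

```text
time: 3.32
ee_pos: [537.4, -9.0, 209.7]
tcp_rot: [0.173, 3.136, 0.0]
force: [-0.1, 0.0, -0.1]
width: 0.997
grip_force: 0.0
```

```bash
cat >> fit.py <<'E'
def grab(f):
    global w
    s=manip.state();w=manip.read_camera("wrist");cv2.imwrite(f,w["pixels"][:,:,::-1]);return s,cv2.cvtColor(w["pixels"],cv2.COLOR_RGB2GRAY)
def edges(g,s,ax,lo=140,hi=272):
    zs=np.arange(lo,hi,.5);p=np.mean([prof(g,s,np.array(ax),12.5,zs,d) for d in(-.3,0,.3)],0)
    d=np.diff(cv2.GaussianBlur(p.astype(np.float32).reshape(-1,1),(1,5),0)[:,0]);
    return [(float(zs[i]),round(float(d[i]),1)) for i in range(1,len(d)-1) if abs(d[i])>1.2 and abs(d[i])>=abs(d[i-1]) and abs(d[i])>abs(d[i+1])]
def widths(g,s,ax,z):
    # silhouette offset of the tube: sample tangentially at height z
    d=campos(s)[:2]-ax;a=np.arctan2(d[1],d[0]);t=np.array([-np.sin(a),np.cos(a)]);q=np.arange(-25,25,.5)
    P=np.array([wproj(s,[*(ax+t*k),z]) for k in q],np.float32);return t.round(2),q,cv2.remap(g,P[:,0:1].copy(),P[:,1:2].copy(),cv2.INTER_LINEAR)[:,0]
E
python3 - <<'E'
from fit import *
s,g=grab("pics/w3.png");print(s["ee_pos"],s["time"])
print(edges(g,s,[537,-9.2]))
t,q,p=widths(g,s,np.array([537,-9.2]),225);print(t,p[::2])
for f,S in V: t,q,p=widths(cv2.imread(f,0),S,np.array([537,-9.2]),225);print(t,p[::2])
E
```

```text
[537.40332443  -9.12423284 209.48778098] 3.375
[(204.5, -17.0), (209.0, 17.5), (252.5, 10.1), (256.0, -36.2), (270.0, 7.8)]
[-0.12 -0.99] [150 107  78  74  75  74  74  80  89 104 132 146 174 194 202 207 207 204
 202 201 201 204 204 201 197 194 191 188 185 181 169 160 154 152 149 146
 145 137 105  93  93  91  89  90  89  88  89  87  86  88]
[-0.99  0.15] [ 55  57  57  57  56  55  54  55  55  58  59  58  61  66  74  79  87  94
 101 108 111 115 122 128 133 135 138 142 144 143 143 141 144 145 144 139
 128  75  61  62  60  55  52  54  54  56  57  56  55  55]
[-0.08 -1.  ] [221 196 160 110  72  74  74  77  80  87 104 130 149 190 206 211 208 207
 205 203 206 208 206 201 198 195 191 190 187 181 174 169 157 151 149 148
 146 138 108  94  92  93  92  91  91  91  90  89  89  89]
```

>>> apply_moves:
  plan:
    - {"translation":[0,0,0],"rot":[0,0,0],"fingers":-1}
    - {"translation":[0,0,0],"rot":[0,0,0],"fingers":-1}
    - {"translation":[0,0,0],"rot":[0,0,0],"fingers":-1}
    - {"translation":[0,0,0],"rot":[0,0,0],"fingers":-1}
    - {"translation":[0,0,0],"rot":[0,0,0],"fingers":-1}
  newtons: 50

```text
time: 4.05
ee_pos: [537.2, -9.6, 209.1]
tcp_rot: [-0.173, -3.137, 0.001]
force: [-1.1, -2.4, -0.5]
width: 0.269
grip_force: 49.0
```

>>> apply_moves:
  plan:
    - {"translation":[0,0,0],"rot":[0,0,0],"fingers":-1}
    - {"translation":[0,0,0],"rot":[0,0,0],"fingers":-1}

```text
time: 4.3
ee_pos: [537.2, -9.5, 209.1]
tcp_rot: [-0.173, -3.137, 0.001]
force: [-0.5, -3.1, 1.0]
width: 0.266
grip_force: 49.0
```

```bash
python3 - <<'E'
from fit import *
s,g=grab("pics/w4.png");print(s["ee_pos"],s["time"],s["width"],s["grip_force"],s["force"],s["moment"])
for ax in ([537,-9.2],[536.5,-9.2]): print(edges(g,s,ax))
E
```

```text
[537.21326082  -9.43719961 209.08150632] 4.35 0.2670032172543022 48.95617067813873 [-0.66469412 -4.15087066 -0.92651074] [-0.76307145  0.07113796  0.01904598]
[(203.5, -16.9), (208.5, 17.8), (252.0, 9.1), (255.5, -37.1), (269.0, 7.0)]
[(205.0, -17.1), (209.5, 17.9), (253.0, 9.0), (256.5, -36.5), (270.0, 7.0)]
```

View pics/w4.png

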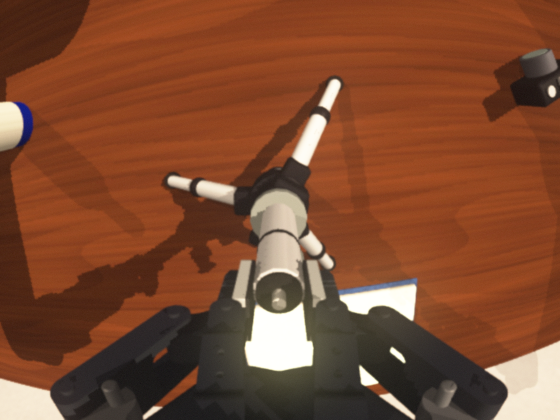

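Gripped centrally: the column top is at (279,290) between the pads. Now I lower it about 49 mm and re-measure.

>>> apply_moves:
  plan:
    - {"translation":[0,-0.004,-0.033],"rot":[0,0,0],"fingers":-1}
    - {"translation":[0,0,-0.033],"rot":[0,0,0],"fingers":-1}
    - {"translation":[0,0,-0.033],"rot":[0,0,0],"fingers":-1}
    - {"translation":[0,0,-0.033],"rot":[0,0,0],"fingers":-1}
    - {"translation":[0,0,-0.033],"rot":[0,0,0],"fingers":-1}

```text
time: 5.03
ee_pos: [537.3, -10.2, 186.0]
tcp_rot: [0.173, 3.135, -0.001]
force: [-4.2, -5.3, 11.4]
width: 0.27
grip_force: 50.1
```

>>> apply_moves:
  plan:
    - {"translation":[0,0,-0.033],"rot":[0,0,0],"fingers":-1}
    - {"translation":[0,0,-0.033],"rot":[0,0,0],"fingers":-1}
    - {"translation":[0,0,-0.033],"rot":[0,0,0],"fingers":-1}
    - {"translation":[0,0,-0.033],"rot":[0,0,0],"fingers":-1}
    - {"translation":[0,0,0],"rot":[0,0,0],"fingers":-1}

```text
time: 5.65
ee_pos: [537.2, -10.1, 164.9]
tcp_rot: [0.173, 3.136, -0.0]
force: [-0.9, -3.9, 1.1]
width: 0.27
grip_force: 49.1
```

```bash
python3 - <<'E'
from fit import *
s,g=grab("pics/w5.png");print(s["ee_pos"],s["time"],s["width"],s["grip_force"],s["force"],s["moment"])
print(edges(g,s,[537,-9.4],120,230))
zs=np.arange(140,200,1.);p=np.mean([prof(g,s,np.array([537,-9.4]),12.5,zs,d) for d in(-.3,0,.3)],0);print(p.astype(int).tolist())
c=g[150:330,190:370];cv2.imwrite("pics/w5c.png",cv2.resize(w["pixels"][150:330,180:380],None,fx=3.3,fy=3.3,interpolation=cv2.INTER_CUBIC)[:,:,::-1])
E
```

```text
[537.19500021 -10.01416707 164.72259173] 5.7 0.2672091730050719 49.04886066913605 [-0.80163559 -4.96454165  0.5346158 ] [-0.79128534  0.20584613  0.02522603]
[(122.0, 6.8), (159.5, -19.7), (164.0, 20.6), (203.5, -1.3), (207.0, 7.2), (211.0, -40.1), (225.0, 8.3)]
[216, 216, 216, 216, 216, 216, 215, 215, 215, 216, 216, 217, 217, 217, 217, 216, 215, 213, 199, 178, 136, 102, 75, 97, 130, 174, 196, 211, 216, 217, 217, 217, 217, 217, 217, 218, 218, 217, 217, 217, 217, 218, 218, 217, 218, 218, 218, 218, 217, 217, 218, 218, 218, 218, 218, 218, 217, 217, 218, 218]
```

View pics/w5c.png

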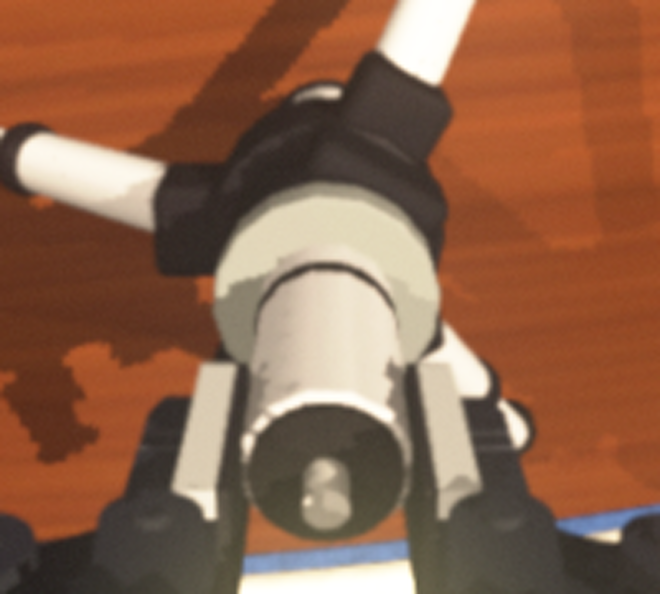

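The band's lower edge is at crop (325,262) and the column–clamp junction at about (325,247), so a few mm remain. The lever post is at the right, at (518,420).

```bash
cat >> fit.py <<'E'
def junction(f,s,ax,lo=142,hi=166):
    im=cv2.imread(f).astype(np.float32);zs=np.arange(lo,hi,1.)
    p=np.mean([[prof(im[:,:,c].copy(),s,np.array(ax),12.5,zs,d) for c in range(3)] for d in(-.2,0,.2)],0)
    sat=p[2]-p[0]
    return [(int(z),round(float(a)),round(float(b))) for z,a,b in zip(zs,sat,p[2])]
def rim(f,s,ax,z=150):
    im=cv2.imread(f,0);rs=np.arange(17,27,.5);d=campos(s)[:2]-ax;d/=np.linalg.norm(d)
    P=np.array([wproj(s,[*(np.array(ax)+d*r),z]) for r in rs],np.float32);return list(zip(rs.tolist(),cv2.remap(im,P[:,0:1].copy(),P[:,1:2].copy(),cv2.INTER_LINEAR)[:,0].tolist()))
E
python3 - <<'E'
from fit import *
s=manip.state()
print(junction("pics/w5.png",s,[537,-9.4]));print(rim("pics/w5.png",s,[537,-9.4]))
E
```

```text
[(142, 40, 227), (143, 40, 227), (144, 40, 227), (145, 41, 227), (146, 41, 227), (147, 40, 227), (148, 40, 227), (149, 40, 227), (150, 40, 228), (151, 39, 230), (152, 38, 231), (153, 38, 231), (154, 37, 232), (155, 37, 231), (156, 37, 231), (157, 38, 227), (158, 40, 217), (159, 37, 184), (160, 31, 142), (161, 23, 99), (162, 22, 94), (163, 26, 114), (164, 35, 160), (165, 39, 198)]
[(17.0, 216), (17.5, 214), (18.0, 215), (18.5, 216), (19.0, 215), (19.5, 215), (20.0, 217), (20.5, 212), (21.0, 195), (21.5, 169), (22.0, 151), (22.5, 144), (23.0, 135), (23.5, 116), (24.0, 88), (24.5, 61), (25.0, 55), (25.5, 56), (26.0, 58), (26.5, 60)]
```

>>> apply_moves:
  plan:
    - {"translation":[0,0,-0.018],"rot":[0,0,0],"fingers":-1}
    - {"translation":[0,0,-0.018],"rot":[0,0,0],"fingers":-1}
    - {"translation":[0,0,-0.018],"rot":[0,0,0],"fingers":-1}
    - {"translation":[0,0,0],"rot":[0,0,0],"fingers":-1}

```text
time: 6.3
ee_pos: [537.2, -9.9, 156.3]
tcp_rot: [-0.173, -3.137, 0.0]
force: [-1.0, -4.5, 0.2]
width: 0.27
grip_force: 49.0
```

```bash
python3 - <<'E'
from fit import *
s,g=grab("pics/w6.png");print(s["ee_pos"],s["time"],s["width"],s["grip_force"],s["force"],s["moment"])
print(edges(g,s,[537,-9.6],120,230));print(junction("pics/w6.png",s,[537,-9.6]));print(rim("pics/w6.png",s,[537,-9.6]))
E
```

```text
[537.14613337  -9.92797096 156.18142345] 6.35 0.26841224850617534 48.98516893386841 [-0.42414077 -4.56654002 -0.04609599] [-0.85111332  0.1817225   0.01562569]
[(123.0, 7.3), (151.0, -20.0), (155.5, 20.3), (195.5, -2.0), (198.5, 6.7), (202.5, -40.9), (216.5, 7.1), (221.5, -2.3), (223.5, 2.5)]
[(142, 34, 238), (143, 33, 238), (144, 33, 238), (145, 33, 238), (146, 33, 238), (147, 33, 238), (148, 34, 237), (149, 37, 233), (150, 38, 214), (151, 36, 177), (152, 30, 133), (153, 25, 103), (154, 25, 104), (155, 32, 143), (156, 38, 189), (157, 38, 223), (158, 34, 237), (159, 30, 241), (160, 30, 242), (161, 30, 242), (162, 29, 242), (163, 29, 242), (164, 29, 242), (165, 29, 242)]
[(17.0, 230), (17.5, 230), (18.0, 230), (18.5, 230), (19.0, 230), (19.5, 230), (20.0, 231), (20.5, 229), (21.0, 213), (21.5, 188), (22.0, 171), (22.5, 162), (23.0, 154), (23.5, 139), (24.0, 105), (24.5, 76), (25.0, 64), (25.5, 65), (26.0, 68), (26.5, 68)]
```

```bash
python3 - <<'E'
from fit import *
P=[("pics/w3.png",[537.4,-9.12,209.49],[.173,3.1367,0]),("pics/w4.png",[537.21,-9.44,209.08],[.173,3.1367,0]),("pics/w5.png",[537.2,-10.0,164.72],[.173,3.1367,0]),("pics/w6.png",[537.15,-9.93,156.18],[.173,3.1367,0])]
from scipy.optimize import curve_fit
for f,e,r in P:
    s=dict(ee_pos=np.array(e),tcp_rot=np.array(r));im=cv2.imread(f).astype(np.float32)
    zs=np.arange(141,158 if "5" in f else 170 ,.5)
    ph=np.linspace(-.6,.6,13)
    A=np.array([[prof(im[:,:,c].copy(),s,np.array([537,-9.5]),12.5,zs,d) for c in range(3)] for d in ph]).mean(0)
    if "w6" in f: continue
    zs_=zs;
    for n,y in(("R-B",A[2]-A[0]),("R",A[2]),("G",A[1]),("B/G",100*A[0]/A[1])):
        m=zs<156.5
        try:
            q,_=curve_fit(lambda z,a,b,c,d:a+b*np.tanh((z-c)/abs(d)),zs[m],y[m],[y[0],(y[m][-1]-y[0])/2,151,1.]);print(f,n,q.round(2))
        except Exception as ex: print(f,n,"fail",y[m].round(1)[::3])
E
```

```text
pics/w3.png R-B [ 39.5   -0.19 153.23   1.21]
pics/w3.png R [197.63   1.68 150.65   2.27]
pics/w3.png G [182.32  -1.72 154.1    3.31]
pics/w3.png B/G [ 86.69   1.83 152.11   3.44]
pics/w4.png R-B [ 39.89  -0.49 152.86   1.23]
pics/w4.png R [204.31   1.08 148.04  -1.49]
pics/w4.png G [188.88  -2.95 153.36   1.88]
pics/w4.png B/G [ 86.92   1.92 151.81   2.92]
pics/w5.png R-B [ 38.33  -2.13 151.56   1.75]
pics/w5.png R [225.37  -1.68 153.77   1.61]
pics/w5.png G [212.05  -4.11 153.22   2.96]
pics/w5.png B/G [ 88.02   1.75 151.43   2.24]
```

```bash
python3 - <<'E'
from fit import *
for f,e in [("w4",[537.21,-9.44,209.08]),("w5",[537.2,-10.0,164.72]),("w6",[537.15,-9.93,156.18])]:
    s=dict(ee_pos=np.array(e),tcp_rot=np.array([.173,3.1367,0]));g=cv2.imread(f"pics/{f}.png",0).astype(np.float32)
    c={"w4":206,"w5":161.7,"w6":153.2}[f];zs=np.arange(c-8,c+8,.25)
    p=np.mean([prof(g,s,np.array([537,-9.5]),12.5,zs,d) for d in np.linspace(-.5,.5,11)],0);b=np.interp(zs,[zs[4],zs[-4]],[p[:8].mean(),p[-8:].mean()]);d=1-p/b;d[d<.02]=0
    print(f,"area",d.sum()*.25,"centroid",(d*zs).sum()/d.sum(),"max",d.max())
E
```

```text
w4 area 3.2806821627105713 centroid 206.37245415315536 max 0.6099947673546913
w5 area 3.15113036534568 centroid 162.09528860436876 max 0.6203405137441058
w6 area 2.9205171777583896 centroid 153.5468522851921 max 0.5932635638176174
```

The band height now reads 0 within about half a mm. Turning clockwise.

>>> apply_moves:
  plan:
    - {"translation":[0,0,0],"rot":[0,0,-0.2],"fingers":-1}
    - {"translation":[0,0,0],"rot":[0,0,-0.2],"fingers":-1}
    - {"translation":[0,0,0],"rot":[0,0,-0.2],"fingers":-1}
    - {"translation":[0,0,0],"rot":[0,0,-0.2],"fingers":-1}
    - {"translation":[0,0,0],"rot":[0,0,-0.2],"fingers":-1}

```text
time: 7.12
ee_pos: [537.1, -9.9, 156.2]
tcp_rot: [-0.983, -2.983, 0.0]
force: [-1.7, -3.8, 0.6]
width: 0.267
grip_force: 49.0
```

```bash
python3 - <<'E'
from fit import *
s,g=grab("pics/w7.png");print(s["ee_pos"],s["tcp_rot"],s["time"],s["width"],s["grip_force"],s["force"],s["moment"])
print(edges(g,s,[537,-9.6],140,205))
E
```

```text
[537.13750063  -9.87243392 156.22830049] [-9.90727370e-01 -2.98072675e+00  2.54468763e-04] 7.175 0.2676774702463137 48.99284899234772 [-1.01882312 -3.65339628 -0.40062249] [-0.78957382  0.21930236 -0.02525206]
[(150.0, -12.1), (154.5, 14.9), (198.5, 10.3), (201.5, -33.0)]
```

>>> apply_moves:
  plan:
    - {"translation":[0,0,0],"rot":[0,0,-0.2],"fingers":-1}
    - {"translation":[0,0,0],"rot":[0,0,-0.2],"fingers":-1}
    - {"translation":[0,0,0],"rot":[0,0,-0.2],"fingers":-1}
    - {"translation":[0,0,0],"rot":[0,0,-0.2],"fingers":-1}

```text
time: 7.72
ee_pos: [537.1, -9.8, 156.3]
tcp_rot: [-1.578, -2.716, 0.0]
force: [-2.0, -4.0, -0.7]
width: 0.267
grip_force: 49.0
```

```bash
python3 - <<'E'
from fit import *
s,g=grab("pics/w8.png");print(s["ee_pos"],s["tcp_rot"],s["time"],s["width"],s["grip_force"],s["force"],s["moment"])
print(edges(g,s,[537,-9.6],140,205))
for q in["cam_lever","lever_tip"]:print(manip.spot_in(q,w)[:1])
E
```

```text
[537.09265286  -9.82677688 156.33348492] [-1.58522830e+00 -2.71175804e+00  1.65274262e-04] 7.775 0.2650139939515473 49.010687470436096 [-1.55830149 -3.64785136 -0.2706178 ] [-0.66795517  0.26941695 -0.05160502]
[(149.0, -10.0), (153.5, 13.6), (197.5, 6.7), (201.0, -27.4)]
[{'rect': [244.6, 211.9, 131.6, 69.1], 'score': 0.97}]
[{'rect': [241.8, 208.5, 137.2, 75.4], 'score': 0.78}]
```

View pics/w8.png

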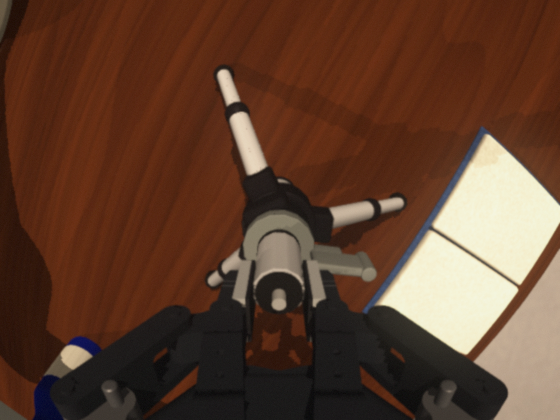

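```bash
python3 - <<'E'
from fit import *
s=manip.state();ax=np.array([537,-9.6])
for u,v,z in((368,266,171),(325,250,170),(320,272,170),(404,202,5),(223,72,5),(213,281,5)):
    X=wz(s,w,u,v,z);d=X[:2]-ax;print(X,np.degrees(np.arctan2(d[1],d[0])).round(1),np.hypot(*d).round(1))
Y=R.from_rotvec(s["tcp_rot"]).as_matrix()[:,1];print("tool y",np.degrees(np.arctan2(Y[1],Y[0])))
E
```

```text
[581.  14. 171.] 28.2 49.9
[554.8  10.2 170. ] 48.0 26.6
[559.7  -2.3 170. ] 17.8 23.8
[661.8  47.2   5. ] 24.5 137.1
[431.6  67.    5. ] 144.0 130.3
[ 525.9 -140.3    5. ] -94.9 131.2
tool y 29.89422377141028
```

```bash
python3 - <<'E'
from fit import *
ax=np.array([537,-9.6])
s5=dict(ee_pos=np.array([537.2,-10.0,164.72]),tcp_rot=np.array([.173,3.1367,0]))
X=wz(s5,w,337.5,277,171);d=X[:2]-ax;print(X,np.degrees(np.arctan2(d[1],d[0])),np.hypot(*d))
s=manip.state();im=w["pixels"] if 0 else cv2.imread("pics/w8.png")[:,:,::-1]
a=cv2.resize(im[195:325,215:395],None,fx=4.4,fy=4.4,interpolation=cv2.INTER_CUBIC)
# draw predicted finger outline and lever line
for lam,c in((22,(255,0,0)),(28,(0,255,0))):
    for r in(19,51):
        u=wproj(s,[ax[0]+r*np.cos(np.radians(lam)),ax[1]+r*np.sin(np.radians(lam)),170]);print(lam,r,u)
        cv2.circle(a,tuple(int(t) for t in (u-[215,195])*4.4),3,c,-1)
cv2.imwrite("pics/w8c.png",a[:,:,::-1]);print(a.shape)
E
```

```text
[553.4  23.3 171. ] 63.50465168332051 36.76098475285991
22 19 [312.02643641 268.20665818]
22 51 [367.48890039 273.81155633]
28 19 [312.48932606 264.97815284]
28 51 [369.33375031 265.40688195]
(572, 792, 3)
```

View pics/w8c.png

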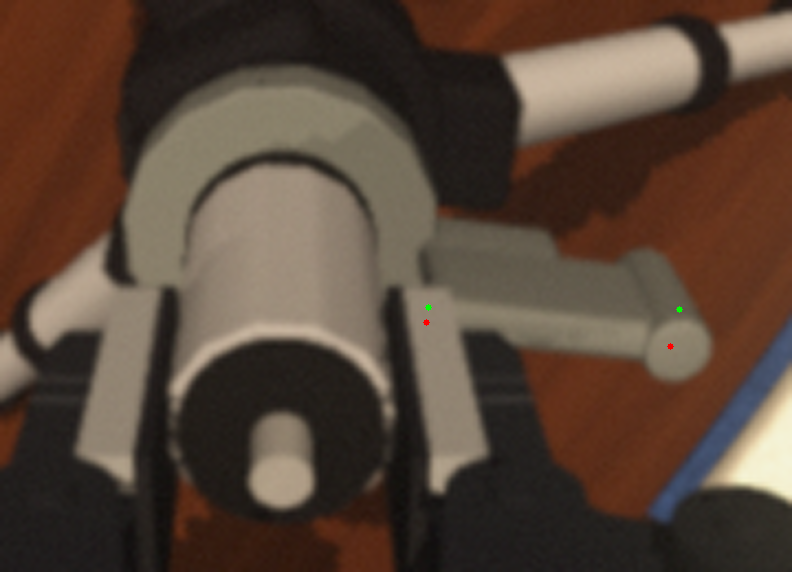

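```bash
python3 - <<'E'
from fit import *
s=manip.state();Rt=R.from_rotvec(s["tcp_rot"]).as_matrix()
for x in (11,-11):
  for y in(12.5,20):
    print(x,y,[((wproj(s,Rt@[x,y,z]+s["ee_pos"])-[215,195])*4.4).round().tolist() for z in(0,-5,-10,-15,-20,-41)])
E
```

```text
11 12.5 [[372.0, 181.0], [374.0, 196.0], [377.0, 212.0], [379.0, 229.0], [382.0, 246.0], [396.0, 333.0]]
11 20 [[430.0, 180.0], [434.0, 196.0], [438.0, 211.0], [442.0, 228.0], [447.0, 246.0], [469.0, 332.0]]
-11 12.5 [[368.0, 332.0], [370.0, 350.0], [372.0, 369.0], [374.0, 388.0], [377.0, 409.0], [389.0, 508.0]]
-11 20 [[423.0, 331.0], [427.0, 349.0], [430.0, 368.0], [434.0, 387.0], [438.0, 408.0], [457.0, 507.0]]
```

The band sits right at the clamp top. The lever tip, at (678,348) in this crop, is still at about 22°, so it has not been pushed. The fingertips at (425,290) look higher than expected, so I'll check them from the fixed cameras.

```bash
python3 - <<'E'
from fit import *
a=manip.read_camera("scene");b=manip.read_camera("side")
o=[]
s=manip.state();Rt=R.from_rotvec(s["tcp_rot"]).as_matrix()
for p,(y,x) in((a,(155,225)),(b,(160,260))):
    f=8;c=cv2.resize(p["pixels"][y:y+70,x:x+50],None,fx=f,fy=f,interpolation=cv2.INTER_CUBIC)
    for z,col in((0,(255,0,0)),(-31,(0,255,0)),(-73,(0,0,255))):
        for yy in(16,-16):
            u=(proj(p,Rt@[0,yy,z]+s["ee_pos"])-[x,y])*f;cv2.circle(c,tuple(int(t) for t in u),3,col,-1)
    u=(proj(p,[537,-9.6,208])-[x,y])*f;cv2.circle(c,tuple(int(t) for t in u),3,(255,255,0),-1)
    o.append(c)
cv2.imwrite("pics/x9.png",np.hstack(o)[:,:,::-1]);print(np.hstack(o).shape)
E
```

```text
(560, 800, 3)
```

View pics/x9.png

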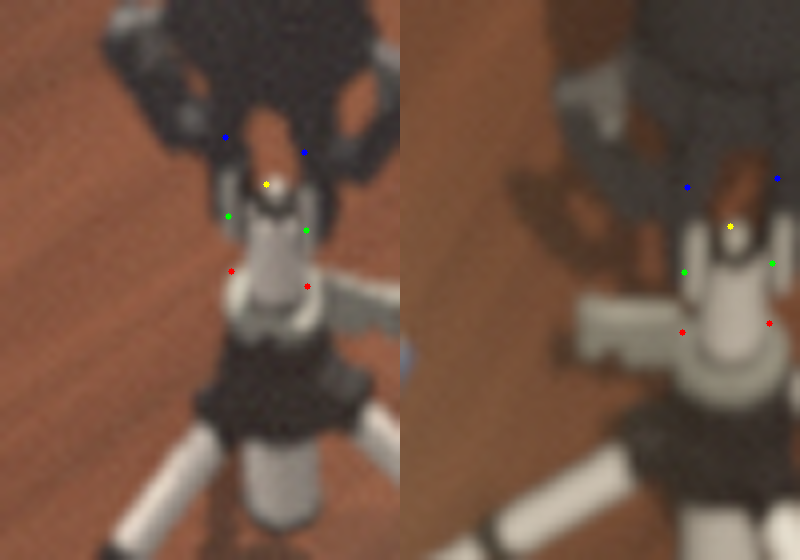

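The tips end about 17 mm above the reported TCP, at z ≈ 173, just over the lever top, and the palm has about 40 mm of clearance over the stud. I'll turn back, open slightly, regrip about 17 mm lower and re-level before touching the lever.

>>> apply_moves:
  plan:
    - {"translation":[0,0,0],"rot":[0,0,0.35],"fingers":-1}
    - {"translation":[0,0,0],"rot":[0,0,0.35],"fingers":-1}
    - {"translation":[0,0,0],"rot":[0,0,0.35],"fingers":-1}
    - {"translation":[0,0,0],"rot":[0,0,0.35],"fingers":-1}
    - {"translation":[0,0,0],"rot":[0,0,0.35],"fingers":-1}

```text
time: 8.85
ee_pos: [537.2, -9.8, 156.2]
tcp_rot: [-0.203, -3.135, -0.0]
force: [-1.7, -3.2, -2.8]
width: 0.269
grip_force: 49.1
```

>>> apply_moves:
  plan:
    - {"translation":[0,0,0],"rot":[0,0,0],"fingers":-0.2}
    - {"translation":[0,0,0],"rot":[0,0,0],"fingers":-0.2}
    - {"translation":[0,0,-0.04],"rot":[0,0,0],"fingers":-0.2}
    - {"translation":[0,0,-0.035],"rot":[0,0,0],"fingers":-0.2}

```text
time: 9.35
ee_pos: [537.3, -9.8, 144.8]
tcp_rot: [0.215, 3.134, 0.0]
force: [-0.1, 0.1, 0.5]
width: 0.402
grip_force: 0.0
```

>>> apply_moves:
  plan:
    - {"translation":[0,0,-0.015],"rot":[0,0,0],"fingers":-0.2}

```text
time: 9.48
ee_pos: [537.0, -9.8, 142.3]
tcp_rot: [-0.214, -3.134, -0.0]
force: [-0.4, 0.4, 0.9]
width: 0.399
grip_force: 0.0
```

>>> apply_moves:
  plan:
    - {"translation":[0,0,-0.01],"rot":[0,0,0],"fingers":-0.2}

```text
time: 9.6
ee_pos: [537.2, -9.9, 141.3]
tcp_rot: [-0.214, -3.134, -0.0]
force: [-0.1, -0.1, 0.1]
width: 0.398
grip_force: 0.0
```

>>> apply_moves:
  plan:
    - {"translation":[0,0,-0.014],"rot":[0,0,0],"fingers":-0.2}
    - {"translation":[0,0,0],"rot":[0,0,0],"fingers":-1}
    - {"translation":[0,0,0],"rot":[0,0,0],"fingers":-1}
    - {"translation":[0,0,0],"rot":[0,0,0],"fingers":-1}

```text
time: 10.1
ee_pos: [537.1, -10.2, 139.2]
tcp_rot: [-0.214, -3.134, 0.001]
force: [0.1, -3.5, -3.7]
width: 0.28
grip_force: 49.3
```

```bash
cat >> fit.py <<'E'
def band(g,s,ax,lo,hi):
    zs=np.arange(lo,hi,.25);g=g.astype(np.float32)
    p=np.mean([prof(g,s,np.array(ax),12.5,zs,d) for d in np.linspace(-.5,.5,11)],0);b=np.interp(zs,[zs[4],zs[-4]],[p[:8].mean(),p[-8:].mean()]);d=1-p/b;d[d<.02]=0
    return d.sum()*.25,(d*zs).sum()/d.sum(),d.max()
E
python3 - <<'E'
from fit import *
s,g=grab("pics/w10.png");print(s["ee_pos"],s["time"],s["width"],s["grip_force"],s["force"],s["moment"])
print(edges(g,s,[537,-9.6],135,215));print(band(g,s,[537,-9.5],144,160));print(rim("pics/w10.png",s,[537,-9.5])[4:16])
E
```

```text
[537.15165767 -10.17759975 139.20871854] 10.15 0.2727715829206709 49.194910526275635 [-0.00897801 -3.48568719 -3.68617622] [-0.69627794 -0.02185795  0.02729281]
[(150.0, -25.2), (154.0, 25.5), (197.5, 3.8), (201.0, -43.3), (213.0, 9.5)]
(np.float64(2.685322584795953), np.float64(152.53868690674835), np.float64(0.6275108682824075))
[(19.0, 237), (19.5, 237), (20.0, 238), (20.5, 234), (21.0, 216), (21.5, 194), (22.0, 181), (22.5, 175), (23.0, 171), (23.5, 157), (24.0, 132), (24.5, 91)]
```

>>> apply_moves:
  plan:
    - {"translation":[0,0,0.008],"rot":[0,0,0],"fingers":-1}
    - {"translation":[0,0,0],"rot":[0,0,0],"fingers":-1}
    - {"translation":[0,0,0],"rot":[0,0,0],"fingers":-1}

```text
time: 10.58
ee_pos: [537.2, -10.0, 140.5]
tcp_rot: [-0.214, -3.134, 0.0]
force: [0.4, -3.9, -4.7]
width: 0.278
grip_force: 49.4
```

```bash
python3 - <<'E'
from fit import *
s,g=grab("pics/w11.png");print(s["ee_pos"],s["time"],s["width"],s["grip_force"],s["force"],s["moment"])
print(edges(g,s,[537,-9.6],135,215));print(band(g,s,[537,-9.5],144,162))
E
```

```text
[537.17681108  -9.95413113 140.54820226] 10.625 0.27937778753174836 49.42003548145294 [ 0.79191079 -2.95222976 -4.0210613 ] [-0.78602334 -0.01160885  0.00841274]
[(151.5, -24.1), (155.5, 24.2), (199.0, 4.1), (202.5, -42.8), (205.0, 1.6), (213.5, 4.3)]
(np.float64(2.9095683095847322), np.float64(153.75382267290792), np.float64(0.6423090073759788))
```

>>> apply_moves:
  plan:
    - {"translation":[0,0,-0.003],"rot":[0,0,-0.2],"fingers":-1}
    - {"translation":[0,0,0],"rot":[0,0,-0.2],"fingers":-1}
    - {"translation":[0,0,0],"rot":[0,0,-0.2],"fingers":-1}
    - {"translation":[0,0,0],"rot":[0,0,-0.2],"fingers":-1}

```text
time: 11.18
ee_pos: [537.1, -10.0, 140.6]
tcp_rot: [0.866, 3.02, -0.0]
force: [-2.1, -4.2, -1.9]
width: 0.275
grip_force: 51.1
```

```bash
cat > st.py <<'E'
from fit import *
import sys
s,g=grab(f"pics/{sys.argv[1]}.png");Y=R.from_rotvec(s["tcp_rot"]).as_matrix()[:,1]
print("ang",np.degrees(np.arctan2(Y[1],Y[0])),"t",s["time"],s["ee_pos"].round(2) if hasattr(s["ee_pos"],"round") else s["ee_pos"],"F",np.round(s["force"],1),"M",np.round(s["moment"],3),"grip",s["grip_force"],s["width"])
print(band(g,s,[537,-9.5],144,162))
for q in["lever_tip","cam_lever"]:
    for d in manip.spot_in(q,w)[:1]:
        l,t,W,H=d["rect"];print(q,np.round(d["rect"]),round(d["score"],2),[(p,np.degrees(np.arctan2(*(wz(s,w,*p,171)[:2]-[537,-9.6])[::-1])).round(1)) for p in((l+W-6,t+H-6),)])
E
python3 st.py w12
```

```text
ang 57.72639401418045 t 11.225 [537.17 -10.01 140.57] F [-1.5 -4.3 -2.8] M [-0.854  0.411  0.08 ] grip 51.21081029064953 0.2740306478902111
(np.float64(3.4840888301015527), np.float64(153.16066027459976), np.float64(0.6966056972730181))
lever_tip [239. 218. 118.  97.] 0.88 [((351.5, 308.29999999999995), np.float64(31.9))]
cam_lever [238. 220. 120.  91.] 0.91 [((352.2, 305.9), np.float64(33.9))]
```

The moment has risen to about +0.1 N m, so the lever is now being pushed. Continuing.

>>> apply_moves:
  plan:
    - {"translation":[0,0,0],"rot":[0,0,-0.2],"fingers":-1}
    - {"translation":[0,0,0],"rot":[0,0,-0.2],"fingers":-1}
    - {"translation":[0,0,0],"rot":[0,0,-0.2],"fingers":-1}
    - {"translation":[0,0,0],"rot":[0,0,-0.2],"fingers":-1}

```text
time: 11.88
ee_pos: [537.1, -10.0, 140.6]
tcp_rot: [1.471, 2.775, -0.0]
force: [-2.5, -4.0, 1.3]
width: 0.275
grip_force: 51.8
```

```bash
python3 st.py w13
```

```text
ang 33.838375686426566 t 11.925 [537.1   -9.96 140.59] F [-3.6 -5.1  1. ] M [-0.859  0.641  0.102] grip 51.62814835086465 0.28253715206258667
(np.float64(3.5554383054447145), np.float64(152.39325680580652), np.float64(0.7137119093806142))
lever_tip [240. 218. 118.  97.] 0.57 [((352.5, 308.7), np.float64(8.4))]
cam_lever [240. 219. 117.  92.] 0.98 [((351.5, 305.6), np.float64(10.5))]
```

>>> apply_moves:
  plan:
    - {"translation":[0,0,0],"rot":[0,0,-0.2],"fingers":-1}
    - {"translation":[0,0,0],"rot":[0,0,-0.2],"fingers":-1}
    - {"translation":[0,0,0],"rot":[0,0,-0.2],"fingers":-1}
    - {"translation":[0,0,0],"rot":[0,0,-0.2],"fingers":-1}

```text
time: 12.58
ee_pos: [537.0, -9.9, 140.7]
tcp_rot: [2.016, 2.409, 0.0]
force: [-3.6, -3.3, 1.1]
width: 0.281
grip_force: 51.9
```

```bash
python3 st.py w14
```

```text
ang 9.841265470573447 t 12.625 [537.    -9.93 140.64] F [-3.3 -4.3  1.5] M [-0.794  0.694  0.105] grip 51.79450538009405 0.2795754828505241
(np.float64(3.5108446612282203), np.float64(151.8680313819597), np.float64(0.7170071204010342))
lever_tip [243. 218. 117.  97.] 0.85 [((353.6, 309.1), np.float64(-15.4))]
cam_lever [239. 220. 120.  93.] 0.8 [((352.9, 306.9), np.float64(-14.0))]
```

>>> apply_moves:
  plan:
    - {"translation":[0,0,0],"rot":[0,0,-0.2],"fingers":-1}
    - {"translation":[0,0,0],"rot":[0,0,-0.2],"fingers":-1}

```text
time: 13.02
ee_pos: [537.0, -9.9, 140.6]
tcp_rot: [2.257, 2.185, 0.0]
force: [-3.7, -4.0, 0.6]
width: 0.274
grip_force: 53.7
```

```bash
python3 st.py w15
```

```text
ang -2.139848600049829 t 13.075 [537.03  -9.88 140.66] F [-2.7 -3.7  1.8] M [-0.755  0.723  0.216] grip 53.50478980690241 0.2777186800120768
(np.float64(3.4486537600506995), np.float64(151.65375840035637), np.float64(0.7136187824034989))
lever_tip [239. 220. 121.  95.] 0.57 [((354.5, 308.8), np.float64(-26.8))]
cam_lever [241. 220. 122.  93.] 0.88 [((356.5, 307.3), np.float64(-25.3))]
```

>>> apply_moves:
  plan:
    - {"translation":[0,0,0],"rot":[0,0,-0.1],"fingers":-1}
    - {"translation":[0,0,0],"rot":[0,0,0],"fingers":-1}

```text
time: 13.48
ee_pos: [537.0, -9.9, 140.7]
tcp_rot: [2.31, 2.129, 0.0]
force: [-3.8, -4.2, 0.6]
width: 0.282
grip_force: 55.6
```

```bash
python3 st.py w16
```

```text
ang -4.665024502886903 t 13.525 [536.99  -9.9  140.66] F [-3.3 -2.9  1.2] M [-0.816  0.631  0.108] grip 55.59363144566305 0.27994944069403027
(np.float64(3.4900077953153383), np.float64(151.68423056159432), np.float64(0.7158671912956536))
lever_tip [240. 219. 126.  97.] 0.6 [((360.4, 309.4), np.float64(-28.3))]
cam_lever [238. 221. 126.  91.] 0.68 [((357.3, 305.7), np.float64(-26.4))]
```

```bash
cat > lev.py <<'E'
from fit import *
def lev(im,s,ax=np.array([537,-9.7]),r=51,z=171,rng=(-60,45)):
    an=np.arange(*rng,1.);P=np.array([wproj(s,[ax[0]+r*np.cos(np.radians(k)),ax[1]+r*np.sin(np.radians(k)),z]) for k in an],np.float32)
    m=cv2.remap(im,P[:,0:1].copy(),P[:,1:2].copy(),cv2.INTER_LINEAR)[:,0].astype(float);sat=m[:,0]-m[:,2]
    return an,sat,m.sum(1)/3
E
python3 - <<'E'
from lev import *
def S(e,a):  # tool y angle a
    return dict(ee_pos=np.array(e),tcp_rot=(R.from_rotvec([0,0,np.radians(a)])*R.from_rotvec([-2.22144,-2.22144,0])).as_rotvec())
L=[("w1",[550,0,204.18],0),("w8",[537.1,-9.8,156.3],29.9),("w12",[537.17,-10.,140.57],57.7),("w13",[537.1,-9.96,140.59],33.84),("w14",[537,-9.93,140.64],9.84),("w15",[537.03,-9.88,140.66],-2.14),("w16",[536.99,-9.9,140.66],-4.67)]
for n,e,a in L:
    im=cv2.imread(f"pics/{n}.png")[:,:,::-1];an,sat,b=lev(im,S(e,a))
    print(n,a,"grey at",[(int(k),int(x),int(y)) for k,x,y in zip(an,sat,b) if x<38 and y>75][:40])
E
```

```text
w1 0 grey at [(17, 31, 89), (18, 29, 112), (19, 29, 118), (20, 31, 119), (21, 31, 122), (22, 31, 123), (23, 31, 125), (24, 32, 129), (25, 31, 132), (26, 31, 124), (27, 24, 96), (28, 22, 87), (29, 22, 85), (30, 22, 85), (31, 22, 84), (32, 21, 84), (33, 24, 82), (34, 33, 76)]
w8 29.9 grey at [(19, 32, 113), (20, 30, 119), (21, 30, 121), (22, 30, 123), (23, 31, 126), (24, 32, 126), (25, 32, 127), (26, 33, 132), (27, 32, 130), (28, 27, 106), (29, 24, 89), (30, 27, 84), (31, 32, 78)]
w12 57.7 grey at [(-15, 25, 242), (-14, 9, 251), (-13, 7, 251), (-12, 8, 251), (-11, 11, 249), (-10, 36, 221), (-9, 27, 93), (32, 33, 96), (37, 18, 143), (38, -22, 124), (39, -47, 114), (40, -54, 113), (41, -57, 117), (42, -57, 115), (43, -49, 109), (44, -34, 100)]
w13 33.84 grey at []
w14 9.84 grey at []
w15 -2.14 grey at []
w16 -4.67 grey at []
```

```bash
python3 - <<'E'
from fit import *
ax=np.array([537,-9.7])
for n in("scene","side"):
    p=manip.read_camera(n);cv2.imwrite(f"pics/{n}17.png",p["pixels"][:,:,::-1])
    for q in("lever_tip","cam_lever"): print(n,q,[(np.round(d["rect"],1).tolist(),round(d["score"],2)) for d in manip.spot_in(q,p)[:2]])
    print({k:proj(p,[ax[0]+51*np.cos(np.radians(k)),ax[1]+51*np.sin(np.radians(k)),171]).round(1).tolist() for k in(22,-10,-20,-27,-35,-40)})
    # grey-ness scan along the post circle, averaged over heights
    an=np.arange(-70,40,3.);o=[]
    for z in(155,160,165):
        P=np.array([proj(p,[ax[0]+45*np.cos(np.radians(k)),ax[1]+45*np.sin(np.radians(k)),z]) for k in an],np.float32)
        m=cv2.remap(p["pixels"],P[:,0:1].copy(),P[:,1:2].copy(),cv2.INTER_LINEAR)[:,0].astype(float);o.append(m[:,0]-m[:,2])
    print(list(zip(an.astype(int).tolist(),np.mean(o,0).astype(int).tolist())))
E
```

```text
scene lever_tip []
scene cam_lever [([253.7, 190.2, 11.2, 15.5], 0.57)]
{22: [273.2, 190.9], -10: [267.6, 195.8], -20: [265.1, 196.8], -27: [263.3, 197.3], -35: [261.1, 197.7], -40: [259.6, 197.8]}
[(-70, 38), (-67, 20), (-64, 12), (-61, 10), (-58, 11), (-55, 11), (-52, 11), (-49, 10), (-46, 11), (-43, 11), (-40, 12), (-37, 12), (-34, 12), (-31, 13), (-28, 12), (-25, 11), (-22, 11), (-19, 11), (-16, 15), (-13, 28), (-10, 46), (-7, 61), (-4, 68), (-1, 71), (2, 71), (5, 70), (8, 70), (11, 70), (14, 70), (17, 70), (20, 70), (23, 70), (26, 70), (29, 69), (32, 69), (35, 70), (38, 71)]
side lever_tip [([287.2, 190.7, 16.5, 18.3], 0.63)]
side cam_lever [([285.6, 188.4, 25.7, 23.1], 0.6)]
{22: [283.3, 197.6], -10: [285.9, 191.0], -20: [287.7, 189.3], -27: [289.2, 188.2], -35: [291.1, 187.2], -40: [292.3, 186.7]}
[(-70, 26), (-67, 23), (-64, 18), (-61, 16), (-58, 16), (-55, 15), (-52, 17), (-49, 18), (-46, 19), (-43, 19), (-40, 17), (-37, 16), (-34, 16), (-31, 20), (-28, 23), (-25, 27), (-22, 31), (-19, 34), (-16, 37), (-13, 38), (-10, 39), (-7, 40), (-4, 42), (-1, 45), (2, 48), (5, 53), (8, 56), (11, 57), (14, 59), (17, 61), (20, 61), (23, 62), (26, 62), (29, 62), (32, 62), (35, 63), (38, 63)]
```

>>> apply_moves:
  plan:
    - {"translation":[0,0,0],"rot":[0,0,-0.1],"fingers":-1}

```text
time: 14.2
ee_pos: [536.9, -10.4, 141.0]
tcp_rot: [2.366, 2.066, -0.001]
force: [-7.2, -6.9, 7.3]
width: 0.276
grip_force: 56.8
```

```bash
cat > st2.py <<'E'
from fit import *
import sys
s=manip.state();Y=R.from_rotvec(s["tcp_rot"]).as_matrix()[:,1]
p=manip.read_camera("side")
M=[manip.state()["moment"]]
for i in range(3): manip.read_camera("wrist");M.append(manip.state()["moment"])
print("ang",np.degrees(np.arctan2(Y[1],Y[0])).round(2),"cmd-lag t",s["time"],np.round(s["ee_pos"],2),"F",np.round(s["force"],1),"Mz",np.round(np.array(M)[:,2],3),"grip",round(s["grip_force"],1),"j6 torque",s["joint_torque"][5])
print([(np.round(d["rect"],1).tolist(),round(d["score"],2)) for d in manip.spot_in("lever_tip",p)[:1]])
E
python3 st2.py
```

```text
ang -7.94 cmd-lag t 14.25 [536.92 -10.45 141.21] F [-6.  -6.1  5.8] Mz [-0.119 -0.158 -0.184 -0.099] grip 56.4 j6 torque -0.5773089453577995
[]
```

>>> apply_moves:
  plan:
    - {"translation":[0,0,0],"rot":[0,0,-0.1],"fingers":-1}

```text
time: 14.62
ee_pos: [537.0, -10.4, 141.4]
tcp_rot: [2.419, 2.003, -0.0]
force: [-6.3, -5.6, 6.7]
width: 0.276
grip_force: 54.1
```

```bash
python3 st2.py
```

```text
ang -10.93 cmd-lag t 14.675 [536.94 -10.38 141.43] F [-6.6 -6.3  6.8] Mz [-0.039 -0.131 -0.016 -0.022] grip 54.0 j6 torque -0.46832626685500145
[]
```

```bash
python3 - <<'E'
from lev import *
s=manip.state();w_=manip.read_camera("wrist");im=w_["pixels"];cv2.imwrite("pics/w18.png",im[:,:,::-1])
for r in(40,51):
    an,sat,b=lev(im,s,r=r,rng=(-60,30));print(r,[(int(k),int(x),int(y)) for k,x,y in zip(an,sat,b)][::3])
for q in("lever_tip","cam_lever"): print(q,[(np.round(d["rect"],1).tolist(),round(d["score"],2)) for d in manip.spot_in(q,w_)[:2]])
Rt=R.from_rotvec(s["tcp_rot"]).as_matrix()
print("proj lever tip",{k:wproj(s,[537+51*np.cos(np.radians(k)),-9.7+51*np.sin(np.radians(k)),171]).round().tolist() for k in(-15,-20,-25,-30,-35)})
def txt(im,x0,x1,y0,y1,st):
    for y in range(y0,y1,st): print(y,' '.join(f"{int(im[y,x,0])-int(im[y,x,2]):3d}/{int(im[y,x].mean()):3d}" for x in range(x0,x1,6)))
txt(im,316,384,222,330,6)
E
```

```text
40 [(-60, 3, 25), (-57, 2, 25), (-54, 3, 26), (-51, 2, 27), (-48, 3, 26), (-45, 2, 25), (-42, 3, 26), (-39, 2, 25), (-36, 6, 26), (-33, 38, 30), (-30, 39, 29), (-27, 22, 60), (-24, 29, 118), (-21, 28, 109), (-18, 19, 70), (-15, 16, 67), (-12, 18, 67), (-9, 18, 68), (-6, 33, 45), (-3, 39, 30), (0, 44, 36), (3, 53, 40), (6, 57, 41), (9, 38, 31), (12, 38, 32), (15, 36, 28), (18, 34, 29), (21, 37, 29), (24, 35, 30), (27, 37, 32)]
51 [(-60, 1, 25), (-57, 1, 22), (-54, 2, 14), (-51, 2, 19), (-48, 2, 17), (-45, 2, 22), (-42, 1, 23), (-39, 2, 25), (-36, 36, 31), (-33, 39, 29), (-30, 30, 60), (-27, 31, 118), (-24, 30, 120), (-21, 29, 118), (-18, 15, 49), (-15, 65, 47), (-12, 67, 48), (-9, 67, 49), (-6, 66, 48), (-3, 67, 47), (0, 65, 48), (3, 68, 47), (6, 67, 48), (9, 68, 50), (12, 70, 50), (15, 74, 51), (18, 74, 53), (21, 72, 52), (24, 70, 50), (27, 39, 29)]
lever_tip [([238.6, 216.8, 140.9, 88.2], 0.9)]
cam_lever [([237.6, 219.5, 140.5, 82.9], 0.93)]
proj lever tip {-15: [377.0, 283.0], -20: [375.0, 290.0], -25: [372.0, 297.0], -30: [369.0, 304.0], -35: [365.0, 311.0]}
222   6/ 22  34/ 29  5
[... 1077 characters left out ...]

288  28/114  29/114   3/ 20   2/ 30  15/ 59  20/ 73  25/105  22/ 90  17/ 73  22/ 82  14/ 54  56/ 39
294  27/114  29/114   2/ 25   4/ 27  19/ 43  16/ 63  19/ 78  30/120  28/115  30/124  28/116  33/ 26
300  39/170  17/ 78   4/ 27   3/ 25   3/ 24  34/ 31  35/ 31  37/ 28  30/ 79  30/118  28/108  34/ 26
306  32/133   4/ 27   5/ 30   2/ 28   4/ 25   1/ 24  39/ 28  37/ 29  43/ 31  35/ 26   8/ 25   5/ 25
312   3/ 28   2/ 27   1/ 25   2/ 28   4/ 28   2/ 23   5/ 16  23/ 29  36/ 32   2/ 25   2/ 26   5/ 25
318   1/ 27   4/ 27   3/ 25   5/ 26   3/ 24   3/ 25   5/ 17   1/ 25   4/ 23   3/ 27   4/ 26   3/ 25
324   4/ 22   1/ 26   2/ 28   3/ 24   1/ 25   1/ 24   4/ 17   1/ 21   1/ 22   2/ 27   5/ 27   4/ 23
```

```bash
python3 - <<'E'
from lev import *
P={}
for n,feet in(("scene",[(231,241),(295,232)]),("side",[(260,235),(323,262)])):
    p=manip.read_camera(n);P[n]=p;now=p["pixels"][:,:,::-1].copy();cv2.imwrite(f"pics/{n}19.png",now)
    old=cv2.imread(f"pics/{n}0.png")
    for u,v in feet:
        t=old[v-8:v+9,u-8:u+9];win=now[v-16:v+17,u-16:u+17]
        m=cv2.matchTemplate(cv2.resize(win,None,fx=4,fy=4,interpolation=cv2.INTER_CUBIC),cv2.resize(t,None,fx=4,fy=4,interpolation=cv2.INTER_CUBIC),cv2.TM_CCOEFF_NORMED)
        _,mx,_,l=cv2.minMaxLoc(m);print(n,(u,v),"shift px",(l[0]/4-8,l[1]/4-8),round(mx,3), "moved mm",(atz(p,u+l[0]/4-8,v+l[1]/4-8,3)-atz(p,u,v,3)).round(1))
s=manip.state();w_=manip.read_camera("wrist");im=w_["pixels"]
# legs: whitish along circle r=105, z~30
for r,z in((112,17),(100,29)):
    an,sat,b=lev(im,s,r=r,z=z,rng=(-180,180));k=[(int(a)) for a,x,y in zip(an,sat,b) if x<45 and y>95];print(r,k)
E
```

```text
scene (231, 241) shift px (0.0, 0.0) 0.996 moved mm [0. 0. 0.]
scene (295, 232) shift px (0.0, 0.0) 0.995 moved mm [0. 0. 0.]
side (260, 235) shift px (0.0, 0.0) 0.999 moved mm [0. 0. 0.]
side (323, 262) shift px (0.0, 0.0) 0.999 moved mm [0. 0. 0.]
112 [-125, -124, -123, -122, -121, -120, -114, -113, -112, -111, -90, -89, -88, -81, -80, -79, -78, -77, -76, 21, 22, 23, 24, 25, 26, 142, 143, 144, 145, 146, 147, 148]
100 [-127, -126, -125, -124, -123, -122, -121, -114, -113, -112, -111, -110, -109, -92, -91, -90, -89, -80, -79, -78, -77, -76, -75, 22, 23, 24, 25, 26, 141, 142, 143, 144, 145, 146, 147, 148]
```

The tripod has not moved, but the finger slipped over the lever top with the lever at about −24.5°, 11° short of closed. I'll turn back without letting go, then slide the grip down the column with a light grip.

>>> apply_moves:
  plan:
    - {"translation":[0,0,0],"rot":[0,0,0.3],"fingers":-1}
    - {"translation":[0,0,0],"rot":[0,0,0.3],"fingers":-1}
    - {"translation":[0,0,0],"rot":[0,0,0.3],"fingers":-1}
    - {"translation":[0,0,0],"rot":[0,0,0.3],"fingers":-1}
    - {"translation":[0,0,0],"rot":[0,0,0.2],"fingers":-1}

```text
time: 15.95
ee_pos: [537.2, -10.4, 141.5]
tcp_rot: [1.533, 2.74, -0.0]
force: [-5.3, -6.3, 5.3]
width: 0.279
grip_force: 56.0
```

```bash
cat > st3.py <<'E'
from lev import *
import sys
s=manip.state();g3=manip.read_camera("wrist");im=g3["pixels"];cv2.imwrite(f"pics/{sys.argv[1]}.png",im[:,:,::-1]);g=cv2.cvtColor(im,cv2.COLOR_RGB2GRAY)
Y=R.from_rotvec(s["tcp_rot"]).as_matrix()[:,1];A=np.degrees(np.arctan2(Y[1],Y[0]))
print("ang",A.round(1),"t",round(s["time"],2),np.round(s["ee_pos"],2),"F",np.round(s["force"],1),"Mz",round(s["moment"][2],3),"grip",round(s["grip_force"],1),round(s["width"],3))
print("edges",edges(g,s,[537,-9.6],135,215),"band",np.round(band(g,s,[537,-9.5],143,162),2))
an,sat,b=lev(im,s,rng=(-60,45));print("lever disc",[int(k) for k,x,y in zip(an,sat,b) if 24<x<38 and y>85])
E
python3 st3.py w20
```

```text
ang 31.8 t 16.0 [537.18 -10.38 141.54] F [-5.7 -5.   6.9] Mz -0.033 grip 55.8 0.28
edges [(151.5, -13.6), (155.5, 16.2), (199.5, 7.9), (202.5, -31.5)] band [  3.71 153.65   0.72]
lever disc [10, 11, 12, 13, 14, 15, 16, 17, 18, 19, 20]
```

The lever was dragged back with the finger. I'll reopen it fully so the job can be done again in the right order, then regrip lower with a contact check.

>>> apply_moves:
  plan:
    - {"translation":[0,0,0],"rot":[0,0,0.35],"fingers":-1}
    - {"translation":[0,0,0],"rot":[0,0,0.35],"fingers":-1}
    - {"translation":[0,0,0],"rot":[0,0,0.35],"fingers":-1}
    - {"translation":[0,0,0],"rot":[0,0,0.35],"fingers":-1}
    - {"translation":[0,0,0],"rot":[0,0,0.35],"fingers":-1}

```text
time: 16.68
ee_pos: [537.2, -10.1, 140.8]
tcp_rot: [0.16, 3.137, -0.0]
force: [-1.5, -4.6, 0.3]
width: 0.271
grip_force: 50.3
```

>>> apply_moves:
  plan:
    - {"translation":[0,0,0],"rot":[0,0,0.3],"fingers":-1}
    - {"translation":[0,0,0],"rot":[0,0,0],"fingers":-1}

```text
time: 16.92
ee_pos: [537.2, -10.0, 140.4]
tcp_rot: [-0.075, 3.14, -0.0]
force: [-3.1, -4.9, -0.1]
width: 0.281
grip_force: 50.1
```

```bash
python3 st3.py w21; python3 - <<'E'
from lev import *
s=manip.state();print("j",np.round(s["joint_positions"],2))
for n in("scene","side"):
    p=manip.read_camera(n);print(n,[(np.round(d["rect"],1).tolist(),round(d["score"],2)) for d in manip.spot_in("lever_tip",p)[:1]],{k:proj(p,[537+51*np.cos(np.radians(k)),-9.7+51*np.sin(np.radians(k)),171]).round(1).tolist() for k in(15,22,30,36,42)})
E
```

```text
ang 92.6 t 16.98 [537.2  -10.01 140.42] F [-3.  -4.3 -0.3] Mz -0.002 grip 50.1 0.279
edges [(151.5, -25.5), (155.5, 24.9), (195.5, -1.3), (198.5, 4.6), (202.5, -43.3), (205.0, 1.4), (207.0, -1.2), (211.0, -1.7), (213.5, 3.9)] band [  2.83 153.8    0.64]
lever disc [25, 26]
j [-0.02  0.04  0.    1.53 -0.   -0.06]
scene [([253.3, 189.8, 26.5, 8.9], 0.64)] {15: [272.3, 192.2], 22: [273.2, 190.9], 30: [273.9, 189.4], 36: [274.2, 188.3], 42: [274.4, 187.2]}
side [] {15: [283.5, 196.0], 22: [283.3, 197.6], 30: [283.5, 199.3], 36: [283.9, 200.6], 42: [284.5, 201.9]}
```

>>> apply_moves:
  plan:
    - {"translation":[0,0,0.006],"rot":[0,0,0],"fingers":-1}
    - {"translation":[0,0,0],"rot":[0,0,0],"fingers":-0.25}
    - {"translation":[0,0,-0.026],"rot":[0,0,0],"fingers":-0.25}

```text
time: 17.65
ee_pos: [537.8, -9.4, 137.6]
tcp_rot: [-0.074, 3.139, 0.001]
force: [0.1, -0.2, -0.1]
width: 0.379
grip_force: 0.0
```

>>> apply_moves:
  plan:
    - {"translation":[0,0,-0.01],"rot":[0,0,0],"fingers":-0.25}

```text
time: 17.77
ee_pos: [537.3, -9.6, 135.5]
tcp_rot: [-0.074, 3.141, 0.001]
force: [-0.7, -0.5, -0.7]
width: 0.376
grip_force: 0.0
```

>>> apply_moves:
  plan:
    - {"translation":[0,0,-0.008],"rot":[0,0,0],"fingers":-0.25}

```text
time: 17.9
ee_pos: [537.3, -9.8, 134.4]
tcp_rot: [-0.074, 3.141, 0.0]
force: [-0.5, -0.3, 0.2]
width: 0.375
grip_force: 0.0
```

>>> apply_moves:
  plan:
    - {"translation":[0,0,-0.013],"rot":[0,0,0],"fingers":-0.25}

```text
time: 18.02
ee_pos: [537.3, -9.9, 132.5]
tcp_rot: [-0.074, 3.141, 0.0]
force: [-0.1, 1.1, -0.2]
width: 0.378
grip_force: 0.0
```

>>> apply_moves:
  plan:
    - {"translation":[0,0,-0.013],"rot":[0,0,0],"fingers":-0.25}

```text
time: 18.15
ee_pos: [537.3, -9.9, 130.4]
tcp_rot: [-0.074, 3.141, 0.0]
force: [-0.5, 0.7, 0.0]
width: 0.379
grip_force: 0.0
```

>>> apply_moves:
  plan:
    - {"translation":[0,0,-0.013],"rot":[0,0,0],"fingers":-0.25}

```text
time: 18.27
ee_pos: [537.3, -9.9, 128.4]
tcp_rot: [0.074, -3.141, -0.0]
force: [0.6, -0.2, 0.3]
width: 0.376
grip_force: 0.0
```

>>> apply_moves:
  plan:
    - {"translation":[0,0,-0.013],"rot":[0,0,0],"fingers":-0.25}

```text
time: 18.4
ee_pos: [537.2, -9.9, 126.5]
tcp_rot: [-0.074, 3.141, 0.0]
force: [-0.4, 0.5, -0.2]
width: 0.379
grip_force: 0.0
```

>>> apply_moves:
  plan:
    - {"translation":[0,0,-0.013],"rot":[0,0,0],"fingers":-0.25}

```text
time: 18.52
ee_pos: [537.3, -9.9, 124.6]
tcp_rot: [-0.074, 3.141, -0.0]
force: [0.3, -0.2, -0.8]
width: 0.377
grip_force: 0.0
```

```bash
python3 st3.py w22; python3 - <<'E'
from lev import *
im=cv2.imread("pics/w22.png")[:,:,::-1];w4=cv2.imread("pics/w8.png")[:,:,::-1]
# pad tip row: grey pad column profile
for n,I in(("now",im),("w8",w4)):
    for x in range(302,340,6): print(n,x,[int(I[y,x].mean()) for y in range(246,300,3)])
E
```

```text
ang 92.7 t 18.57 [537.15  -9.91 124.26] F [-0.   0.2  1.2] Mz -0.016 grip 0.0 0.376
edges [(150.5, -31.5), (154.5, 27.6), (197.5, 3.8), (201.0, -45.9), (204.5, -2.0), (211.5, 10.0)] band [  2.72 152.62   0.66]
lever disc []
now 302 [240, 240, 240, 240, 186, 163, 161, 114, 114, 137, 139, 153, 154, 157, 177, 163, 159, 176]
now 308 [219, 242, 240, 239, 206, 171, 164, 162, 145, 140, 136, 135, 135, 137, 138, 138, 141, 226]
now 314 [90, 160, 214, 240, 238, 95, 73, 70, 69, 66, 65, 65, 64, 67, 66, 66, 65, 63]
now 320 [82, 78, 95, 121, 120, 212, 229, 229, 229, 225, 211, 176, 126, 89, 77, 73, 74, 66]
now 326 [111, 120, 115, 121, 118, 189, 223, 229, 229, 228, 228, 229, 230, 229, 230, 228, 196, 188]
now 332 [115, 120, 116, 119, 117, 119, 119, 118, 93, 69, 91, 142, 202, 224, 227, 229, 210, 188]
now 338 [115, 118, 113, 118, 116, 118, 121, 115, 112, 78, 72, 73, 81, 82, 67, 67, 70, 75]
w8 302 [109, 107, 108, 109, 104, 74, 47, 42, 65, 66, 64, 102, 145, 92, 105, 63, 35, 43]
w8 308 [107, 106, 104, 105, 107, 126, 125, 120, 98, 79, 55, 45, 34, 29, 27, 25, 27, 23]
w8 314 [79, 86, 82, 82, 81, 125, 131, 131, 131, 129, 132, 130, 129, 131, 130, 130, 127, 130]
w8 320 [84, 91, 84, 87, 89, 91, 121, 119, 68, 70, 96, 121, 129, 129, 130, 130, 131, 132]
w8 326 [77, 91, 88, 86, 89, 91, 112, 119, 59, 36, 32, 34, 36, 47, 34, 32, 39, 53]
w8 332 [60, 88, 90, 85, 90, 88, 102, 122, 109, 74, 36, 36, 37, 48, 33, 32, 33, 33]
w8 338 [43, 86, 90, 86, 87, 90, 93, 124, 114, 87, 55, 56, 53, 53, 54, 50, 41, 32]
```

>>> apply_moves:
  plan:
    - {"translation":[0,0,0],"rot":[0,0,0],"fingers":-1}
    - {"translation":[0,0,0],"rot":[0,0,0],"fingers":-1}
    - {"translation":[0,0,0.006],"rot":[0,0,0],"fingers":-1}
    - {"translation":[0,0,0],"rot":[0,0,0],"fingers":-1}
  newtons: 60

```text
time: 19.18
ee_pos: [537.2, -10.1, 125.3]
tcp_rot: [0.074, -3.14, 0.001]
force: [1.5, -3.7, -4.4]
width: 0.276
grip_force: 59.1
```

```bash
python3 st3.py w23
```

```text
ang 92.7 t 19.23 [537.22 -10.08 125.26] F [ 1.5 -3.4 -4.3] Mz 0.027 grip 59.1 0.275
edges [(150.5, -31.4), (154.5, 28.2), (198.0, 2.7), (201.0, -49.6), (204.5, -1.4), (212.0, 10.5)] band [  2.69 152.81   0.65]
lever disc []
```

>>> apply_moves:
  plan:
    - {"translation":[0,0,0.002],"rot":[0,0,-0.2],"fingers":-1}
    - {"translation":[0,0,0],"rot":[0,0,-0.2],"fingers":-1}
    - {"translation":[0,0,0],"rot":[0,0,-0.2],"fingers":-1}
    - {"translation":[0,0,0],"rot":[0,0,-0.2],"fingers":-1}
    - {"translation":[0,0,0],"rot":[0,0,-0.2],"fingers":-1}

```text
time: 19.9
ee_pos: [537.2, -10.0, 125.8]
tcp_rot: [-0.746, -3.051, 0.001]
force: [0.4, -3.8, -4.4]
width: 0.28
grip_force: 60.2
```

```bash
python3 st3.py w24
```

```text
ang 62.2 t 19.95 [537.2  -10.06 125.81] F [ 1.2 -4.2 -4.6] Mz 0.089 grip 59.8 0.275
edges [(150.5, -24.1), (154.5, 24.5), (198.0, 9.6), (201.0, -49.4), (212.0, 10.3)] band [  3.4  152.74   0.72]
lever disc []
```

Contact again, with Mz rising. Continuing the closing turn.

>>> apply_moves:
  plan:
    - {"translation":[0,0,0],"rot":[0,0,-0.2],"fingers":-1}
    - {"translation":[0,0,0],"rot":[0,0,-0.2],"fingers":-1}
    - {"translation":[0,0,0],"rot":[0,0,-0.2],"fingers":-1}
    - {"translation":[0,0,0],"rot":[0,0,-0.2],"fingers":-1}
    - {"translation":[0,0,0],"rot":[0,0,-0.2],"fingers":-1}

```text
time: 20.62
ee_pos: [537.1, -10.0, 125.9]
tcp_rot: [-1.507, -2.756, 0.001]
force: [1.6, -4.1, -2.5]
width: 0.275
grip_force: 60.8
```

>>> apply_moves:
  plan:
    - {"translation":[0,0,0],"rot":[0,0,-0.2],"fingers":-1}
    - {"translation":[0,0,0],"rot":[0,0,-0.1],"fingers":-1}

```text
time: 20.88
ee_pos: [537.0, -10.0, 125.9]
tcp_rot: [-1.717, -2.63, 0.001]
force: [-0.3, -3.6, -3.8]
width: 0.279
grip_force: 60.7
```

```bash
python3 st3.py w25
```

```text
ang 23.6 t 20.93 [537.06  -9.96 125.87] F [ 0.  -3.5 -3.9] Mz 0.058 grip 60.5 0.276
edges [(136.5, -1.3), (149.0, -14.1), (153.5, 18.3), (197.5, 8.6), (200.0, -36.6), (211.5, 8.6)] band [  3.57 151.51   0.74]
lever disc []
```

>>> apply_moves:
  plan:
    - {"translation":[0,0,0],"rot":[0,0,-0.15],"fingers":-1}
    - {"translation":[0,0,0],"rot":[0,0,-0.15],"fingers":-1}

```text
time: 21.22
ee_pos: [537.0, -9.9, 125.9]
tcp_rot: [-1.918, -2.488, 0.001]
force: [-0.7, -3.9, -3.5]
width: 0.274
grip_force: 61.1
```

```bash
python3 st2.py
```

```text
ang 14.53 cmd-lag t 21.275 [537.03  -9.96 125.89] F [-0.3 -3.4 -3.9] Mz [0.081 0.083 0.112 0.125] grip 60.8 j6 torque -0.4559997282922268
[([291.6, 205.9, 16.9, 4.0], 0.45)]
```

>>> apply_moves:
  plan:
    - {"translation":[0,0,0],"rot":[0,0,-0.1],"fingers":-1}

```text
time: 21.65
ee_pos: [537.0, -9.9, 125.9]
tcp_rot: [-1.982, -2.437, 0.0]
force: [-1.7, -3.3, -1.8]
width: 0.278
grip_force: 61.4
```

```bash
python3 st2.py
```

```text
ang 11.58 cmd-lag t 21.7 [537.04  -9.9  125.91] F [-2.4 -4.7 -2.1] Mz [0.114 0.121 0.164 0.141] grip 61.3 j6 torque -0.3038252703845501
[([295.9, 185.7, 8.5, 23.1], 0.55)]
```

>>> apply_moves:
  plan:
    - {"translation":[0,0,0],"rot":[0,0,-0.1],"fingers":-1}

```text
time: 22.08
ee_pos: [537.0, -9.9, 125.9]
tcp_rot: [-2.046, -2.384, 0.0]
force: [-3.7, -5.0, -1.9]
width: 0.277
grip_force: 61.8
```

```bash
python3 st2.py
```

```text
ang 8.54 cmd-lag t 22.125 [537.04  -9.9  125.9 ] F [-2.4 -4.3 -2.3] Mz [0.285 0.261 0.27  0.212] grip 61.6 j6 torque -0.11148218298330903
[([293.1, 206.7, 16.4, 5.9], 0.58)]
```

>>> apply_moves:
  plan:
    - {"translation":[0,0,0],"rot":[0,0,-0.1],"fingers":-1}

```text
time: 22.5
ee_pos: [537.1, -9.5, 125.7]
tcp_rot: [-2.107, -2.329, -0.001]
force: [-3.4, -2.6, -2.5]
width: 0.276
grip_force: 62.3
```

```bash
python3 st2.py; python3 - <<'E'
from lev import *
s=manip.state();w_=manip.read_camera("wrist");im=w_["pixels"];cv2.imwrite("pics/w26.png",im[:,:,::-1])
an,sat,b=lev(im,s,rng=(-60,20));print([(int(k),int(x),int(y)) for k,x,y in zip(an,sat,b)][::3])
for n,z in(("scene",160),("side",160)):
    p=manip.read_camera(n);an=np.arange(-75,30,3.)
    P=np.array([proj(p,[537+49*np.cos(np.radians(k)),-9.7+49*np.sin(np.radians(k)),z]) for k in an],np.float32);m=cv2.remap(p["pixels"],P[:,0:1].copy(),P[:,1:2].copy(),cv2.INTER_LINEAR)[:,0].astype(int);print(n,list(zip(an.astype(int).tolist(),(m[:,0]-m[:,2]).tolist(),m.mean(1).astype(int).tolist())))
E
```

```text
ang 5.55 cmd-lag t 22.55 [537.12  -9.51 125.67] F [-2.6 -2.8 -3.5] Mz [0.183 0.278 0.229 0.327] grip 62.0 j6 torque -0.22443881258368492
[]
[(-60, 2, 25), (-57, 2, 26), (-54, 3, 25), (-51, 1, 25), (-48, 1, 26), (-45, 2, 24), (-42, 2, 27), (-39, 2, 27), (-36, 3, 26), (-33, 3, 26), (-30, 2, 31), (-27, 2, 35), (-24, 3, 33), (-21, 4, 28), (-18, 4, 26), (-15, 4, 25), (-12, 5, 28), (-9, 6, 27), (-6, 6, 27), (-3, 7, 27), (0, 66, 50), (3, 70, 51), (6, 71, 51), (9, 73, 51), (12, 73, 54), (15, 76, 54), (18, 76, 56)]
scene [(-75, 65, 92), (-72, 58, 86), (-69, 43, 76), (-66, 22, 60), (-63, 12, 51), (-60, 10, 47), (-57, 10, 47), (-54, 8, 47), (-51, 10, 48), (-48, 12, 47), (-45, 13, 50), (-42, 12, 64), (-39, 12, 85), (-36, 13, 96), (-33, 13, 96), (-30, 12, 83), (-27, 13, 61), (-24, 10, 46), (-21, 10, 48), (-18, 12, 54), (-15, 17, 62), (-12, 30, 76), (-9, 50, 87), (-6, 68, 95), (-3, 73, 99), (0, 74, 100), (3, 73, 100), (6, 73, 98), (9, 73, 95), (12, 72, 96), (15, 73, 97), (18, 72, 96), (21, 71, 96), (24, 70, 96), (27, 71, 95)]
side [(-75, 26, 114), (-72, 28, 127), (-69, 28, 115), (-66, 27, 88), (-63, 28, 63), (-60, 26, 57), (-57, 20, 61), (-54, 14, 60), (-51, 13, 58), (-48, 12, 57), (-45, 13, 58), (-42, 13, 56), (-39, 13, 56), (-36, 13, 58), (-33, 14, 61), (-30, 18, 61), (-27, 22, 60), (-24, 28, 58), (-21, 33, 56), (-18, 36, 57), (-15, 39, 57), (-12, 40, 57), (-9, 39, 58), (-6, 38, 60), (-3, 39, 61), (0, 42, 61), (3, 45, 64), (6, 51, 69), (9, 55, 73), (12, 60, 78), (15, 63, 80), (18, 63, 82), (21, 62, 83), (24, 63, 81), (27, 63, 80)]
```

```bash
cat > pk.py <<'E'
from lev import *
p=manip.read_camera("scene");an=np.arange(-55,-15,.5);o=[]
for z in(157,160,163,166):
    P=np.array([proj(p,[537+49*np.cos(np.radians(k)),-9.7+49*np.sin(np.radians(k)),z]) for k in an],np.float32);o.append(cv2.remap(p["pixels"],P[:,0:1].copy(),P[:,1:2].copy(),cv2.INTER_LINEAR)[:,0].astype(float).mean(1))
b=np.mean(o,0);d=np.clip(b-np.percentile(b,30),0,None);print("peak",(d*an).sum()/d.sum(),b.max())
E
python3 pk.py; python3 pk.py
```

```text
peak -33.7982739130987 103.0
peak -33.896831163528056 104.66666666666666
```

>>> apply_moves:
  plan:
    - {"translation":[0,0,0],"rot":[0,0,-0.08],"fingers":-1}
    - {"translation":[0,0,0],"rot":[0,0,0],"fingers":-1}

```text
time: 23.45
ee_pos: [537.5, -9.9, 125.7]
tcp_rot: [2.156, 2.285, 0.0]
force: [0.9, 1.7, -7.4]
width: 0.283
grip_force: 61.5
```

```bash
python3 pk.py; python3 st2.py
```

```text
peak -35.94070644936268 102.00000000000001
ang 3.34 cmd-lag t 23.6 [537.43  -9.92 125.73] F [ 1.4  0.5 -7.8] Mz [0.251 0.223 0.256 0.211] grip 61.4 j6 torque 0.24308416061103344
[([292.7, 204.0, 17.3, 8.2], 0.38)]
```

>>> apply_moves:
  plan:
    - {"translation":[0,0,0],"rot":[0,0,-0.08],"fingers":-1}
    - {"translation":[0,0,0],"rot":[0,0,0],"fingers":-1}

```text
time: 24.1
ee_pos: [537.2, -10.0, 125.7]
tcp_rot: [-2.204, -2.239, 0.0]
force: [0.0, 1.1, -10.4]
width: 0.28
grip_force: 60.5
```

```bash
python3 pk.py; python3 st2.py
```

```text
peak -39.330329879687866 102.16666666666667
ang 0.94 cmd-lag t 24.25 [537.12  -9.97 125.72] F [ -0.5  -0.1 -10.1] Mz [0.056 0.057 0.051 0.013] grip 60.5 j6 torque 0.09599331999197602
[([292.7, 204.4, 14.8, 3.0], 0.48)]
```

```bash
cat > ft.py <<'E'
from lev import *
for n,feet in(("scene",[(231,241),(295,232)]),("side",[(260,235),(323,262)])):
    p=manip.read_camera(n);now=p["pixels"][:,:,::-1].copy();old=cv2.imread(f"pics/{n}0.png")
    for u,v in feet:
        f=8;t=cv2.resize(old[v-8:v+9,u-8:u+9],None,fx=f,fy=f,interpolation=cv2.INTER_CUBIC);win=cv2.resize(now[v-16:v+17,u-16:u+17],None,fx=f,fy=f,interpolation=cv2.INTER_CUBIC)
        m=cv2.matchTemplate(win,t,cv2.TM_CCOEFF_NORMED);_,mx,_,l=cv2.minMaxLoc(m);print(n,(l[0]/f-8,l[1]/f-8),round(mx,3),end=" ")
print()
E
python3 ft.py
```

```text
scene (-2.25, -3.0) 0.981 scene (-2.125, 2.5) 0.945 side (0.0, -3.625) 0.987 side (-4.625, 2.25) 0.992
```

>>> apply_moves:
  plan:
    - {"translation":[0,0,0],"rot":[0,0,-0.1],"fingers":-1}
    - {"translation":[0,0,0],"rot":[0,0,0],"fingers":-1}

```text
time: 24.9
ee_pos: [537.2, -9.9, 125.8]
tcp_rot: [-2.261, -2.181, 0.0]
force: [0.4, 0.7, -11.3]
width: 0.277
grip_force: 60.3
```

```bash
python3 pk.py; python3 st2.py; python3 ft.py
```

```text
peak -43.31205395761245 105.33333333333334
ang -2.04 cmd-lag t 25.05 [537.21  -9.88 125.79] F [  0.9   0.9 -10.9] Mz [-0.015  0.079  0.034 -0.037] grip 60.3 j6 torque 0.008676366414874792
[([290.5, 204.8, 17.6, 7.9], 0.58)]
scene (-3.125, -4.375) 0.97 scene (-3.25, 3.625) 0.894 side (0.625, -5.25) 0.968 side (-6.75, 3.0) 0.987
```

The column is clamped now, and the tripod is hanging on the hand (Fz ≈ −11 N) and yawing with it. I'll lower it to unload onto the feet, then check the yaw.

>>> apply_moves:
  plan:
    - {"translation":[0,0,-0.005],"rot":[0,0,0],"fingers":-1}
    - {"translation":[0,0,0],"rot":[0,0,0],"fingers":-1}

```text
time: 25.7
ee_pos: [537.3, -10.0, 125.7]
tcp_rot: [2.261, 2.18, 0.001]
force: [-2.1, -0.7, -5.1]
width: 0.279
grip_force: 60.9
```

```bash
cat > yaw.py <<'E'
from lev import *
s=manip.state();print("z",s["ee_pos"].round(2) if hasattr(s["ee_pos"],'round') else s["ee_pos"],"F",np.round(s["force"],1),"Mz",round(s["moment"][2],3))
A=[];B=[]
for n,feet in(("scene",[(231,241),(295,232)]),("side",[(260,235),(323,262)])):
    p=manip.read_camera(n);now=p["pixels"][:,:,::-1].copy();old=cv2.imread(f"pics/{n}0.png")
    for u,v in feet:
        f=8;t=cv2.resize(old[v-6:v+7,u-6:u+7],None,fx=f,fy=f,interpolation=cv2.INTER_CUBIC);win=cv2.resize(now[v-18:v+19,u-18:u+19],None,fx=f,fy=f,interpolation=cv2.INTER_CUBIC)
        m=cv2.matchTemplate(win,t,cv2.TM_CCOEFF_NORMED);_,mx,_,l=cv2.minMaxLoc(m)
        A.append(atz(p,u,v,3)[:2]);B.append(atz(p,u+l[0]/f-12,v+l[1]/f-12,3)[:2])
A=np.array(A);B=np.array(B);c=np.array([537,-9.7])
for a,b in zip(A,B): print(a.round(),(b-a).round(1),"yaw",round(np.degrees(np.arctan2(*(b-c)[::-1])-np.arctan2(*(a-c)[::-1])),1))
E
python3 yaw.py
```

```text
z [537.26  -9.98 125.7 ] F [-3.  -1.2 -4.5] Mz 0.038
[ 533. -139.] [-22.    4.7] yaw -10.0
[660.  41.] [  6.7 -20.5] yaw -9.3
[652.  35.] [  7.  -21.3] yaw -10.4
[435.  63.] [15.5 18.2] yaw -10.9
```

>>> apply_moves:
  plan:
    - {"translation":[0,0,0.005],"rot":[0,0,0],"fingers":-1}
    - {"translation":[0,0,0],"rot":[0,0,0.12],"fingers":-1}
    - {"translation":[0,0,0],"rot":[0,0,0.12],"fingers":-1}
    - {"translation":[0,0,0],"rot":[0,0,0.11],"fingers":-1}

```text
time: 26.35
ee_pos: [537.4, -10.0, 125.9]
tcp_rot: [2.051, 2.38, 0.0]
force: [-1.1, -0.9, -5.2]
width: 0.276
grip_force: 59.8
```

```bash
python3 yaw.py; python3 pk.py
```

```text
z [537.34  -9.99 125.94] F [-1.4 -1.2 -5.4] Mz 0.054
[ 533. -139.] [-22.    4.7] yaw -10.0
[660.  41.] [  6.7 -20.5] yaw -9.3
[652.  35.] [  7.  -21.3] yaw -10.4
[435.  63.] [15.5 18.2] yaw -10.9
peak -42.79290141695059 102.0
```

>>> apply_moves:
  plan:
    - {"translation":[0,0,-0.007],"rot":[0,0,0],"fingers":-1}
    - {"translation":[0,0,-0.007],"rot":[0,0,0],"fingers":-1}
    - {"translation":[0,0,0],"rot":[0,0,0],"fingers":-1}

```text
time: 26.98
ee_pos: [537.5, -10.0, 125.6]
tcp_rot: [2.052, 2.376, 0.002]
force: [-5.9, -2.9, 8.2]
width: 0.275
grip_force: 61.2
```

The tripod stayed put while the column spun in the clamp, so the yaw came from the finger pushing the lever. Now, pressing the feet down at about 8 N, I push the lever against the stop once more.

>>> apply_moves:
  plan:
    - {"translation":[0,0,0],"rot":[0,0,-0.15],"fingers":-1}
    - {"translation":[0,0,0],"rot":[0,0,-0.15],"fingers":-1}
    - {"translation":[0,0,0],"rot":[0,0,-0.06],"fingers":-1}

```text
time: 27.35
ee_pos: [537.3, -10.0, 125.0]
tcp_rot: [2.269, 2.171, 0.001]
force: [-5.3, -2.1, 3.3]
width: 0.279
grip_force: 61.9
```

```bash
python3 pk.py; python3 st2.py
```

```text
peak -42.969213818134676 101.91666666666667
ang -2.44 cmd-lag t 27.5 [537.34  -9.98 125.02] F [-6.2 -2.3  4.4] Mz [0.159 0.253 0.231 0.192] grip 61.6 j6 torque 0.2977379132062197
[]
```

>>> apply_moves:
  plan:
    - {"translation":[0,0,0],"rot":[0,0,-0.08],"fingers":-1}

```text
time: 27.88
ee_pos: [537.4, -9.9, 125.0]
tcp_rot: [2.313, 2.125, 0.001]
force: [-5.7, -0.6, 3.7]
width: 0.278
grip_force: 63.7
```

```bash
python3 pk.py; python3 st2.py
```

```text
peak -43.661891825142 103.16666666666666
ang -4.82 cmd-lag t 28.025 [537.38  -9.93 124.97] F [-5.8 -2.6  2.7] Mz [0.352 0.333 0.321 0.395] grip 63.2 j6 torque 0.4961716756224632
[([293.0, 204.9, 12.0, 4.6], 0.48)]
```

```bash
python3 st3.py w30; python3 - <<'E'
from lev import *
s=manip.state();print(rim("pics/w30.png",s,[537,-9.5])[4:16])
s2=dict(ee_pos=np.array([536.99,-9.9,140.66]),tcp_rot=np.array(s["tcp_rot"]))
print(rim("pics/w16.png",s2,[537,-9.5])[4:16]);g=cv2.imread("pics/w16.png",0);print(edges(g,s2,[537,-9.6],135,215),band(g,s2,[537,-9.5],143,162))
E
python3 yaw.py
```

```text
ang -4.8 t 28.32 [537.38  -9.94 124.98] F [-5.9 -1.6  3.6] Mz 0.337 grip 63.1 0.279
edges [(147.5, -14.6), (152.0, 16.7), (196.5, 10.6), (199.0, -35.6), (210.5, 7.6)] band [  3.44 150.18   0.74]
lever disc []
[(19.0, 110), (19.5, 110), (20.0, 110), (20.5, 111), (21.0, 112), (21.5, 113), (22.0, 107), (22.5, 95), (23.0, 86), (23.5, 83), (24.0, 82), (24.5, 82)]
[(19.0, 110), (19.5, 111), (20.0, 111), (20.5, 112), (21.0, 112), (21.5, 105), (22.0, 93), (22.5, 84), (23.0, 82), (23.5, 80), (24.0, 76), (24.5, 66)]
[(149.0, -12.4), (154.0, 14.8), (197.5, 10.7), (200.5, -31.7), (213.0, 7.9)] (np.float64(3.5463483684230797), np.float64(151.64676098258738), np.float64(0.7186231677600434))
z [537.37  -9.95 124.96] F [-5.  -3.   2.6] Mz 0.375
[ 533. -139.] [-22.    4.7] yaw -10.0
[660.  41.] [  6.7 -20.5] yaw -9.3
[652.  35.] [  7.  -21.3] yaw -10.4
[435.  63.] [15.5 18.2] yaw -10.9
```

```bash
python3 - <<'E'
from lev import *
def S(e,a): return dict(ee_pos=np.array(e),tcp_rot=(R.from_rotvec([0,0,np.radians(a)])*R.from_rotvec([-2.22144,-2.22144,0])).as_rotvec())
L=[("w5",[537.2,-10,164.72],83.7,157),("w6",[537.15,-9.93,156.18],83.7,146),("w11",[537.18,-9.95,140.55],82.2,146),("w23",[537.22,-10.08,125.26],92.7,146),("w24",[537.2,-10.06,125.81],62.2,146),("w25",[537.06,-9.96,125.87],23.6,146),("w16",[536.99,-9.9,140.66],-4.67,146),("w26",[537.12,-9.51,125.67],5.5,146),("w30",[537.38,-9.94,124.98],-4.8,146)]
from scipy.optimize import curve_fit
for n,e,a,z0 in L:
    s=S(e,a);im=cv2.imread(f"pics/{n}.png",0);ax=np.array([537.,-9.6])
    for it in range(3):
        d=campos(s)[:2]-ax;A=np.arctan2(d[1],d[0]);rs=np.arange(16,23.6,.25);o=[]
        for k in np.linspace(-.35,.35,9):
            P=np.array([wproj(s,[ax[0]+r*np.cos(A+k),ax[1]+r*np.sin(A+k),150]) for r in rs],np.float32);o.append(cv2.remap(im,P[:,0:1].copy(),P[:,1:2].copy(),cv2.INTER_LINEAR)[:,0].astype(float))
        y=np.mean(o,0);i=np.argmax(-np.diff(cv2.GaussianBlur(y.astype(np.float32).reshape(-1,1),(1,5),0)[:,0])[4:])+4;r0=rs[i]+.125
        ax=ax+d/np.linalg.norm(d)*(r0-21.5)
    b=band(im,s,ax,z0-3,z0+15);print(n,"axis",ax.round(2),"rim",r0,"band area %.2f centroid %.2f"%b[:2],edges(im,s,ax,140,205)[:2],"height~",round(b[1]-152,2))
E
```

```text
w5 axis [536.13  -9.51] rim 21.625 band area 3.16 centroid 161.39 [(158.5, -19.6), (163.5, 19.7)] height~ 9.39
w6 axis [536.13  -9.51] rim 21.375 band area 2.99 centroid 152.77 [(150.0, -20.5), (154.5, 22.3)] height~ 0.77
w11 axis [536.13  -9.48] rim 21.625 band area 2.98 centroid 153.15 [(150.5, -23.7), (155.0, 25.1)] height~ 1.15
w23 axis [535.88  -9.66] rim 21.625 band area 2.71 centroid 152.52 [(150.0, -30.5), (154.0, 28.7)] height~ 0.52
w24 axis [536.45  -9.31] rim 21.625 band area 3.47 centroid 152.31 [(150.0, -25.0), (154.5, 25.1)] height~ 0.31
w25 axis [536.75  -9.03] rim 21.625 band area 3.71 centroid 152.07 [(150.0, -14.4), (154.5, 18.8)] height~ 0.07
w16 axis [537.03  -9.23] rim 21.375 band area 3.62 centroid 152.27 [(150.0, -12.2), (154.5, 15.0)] height~ 0.27
w26 axis [536.89  -8.48] rim 21.375 band area 3.72 centroid 151.95 [(149.5, -14.3), (154.0, 17.1)] height~ -0.05
w30 axis [537.06  -8.98] rim 21.375 band area 3.55 centroid 151.26 [(149.0, -14.5), (153.5, 16.5)] height~ -0.74
```

>>> apply_moves:
  plan:
    - {"translation":[0,0,0],"rot":[0,0,-0.06],"fingers":-1}
    - {"translation":[0,0,0],"rot":[0,0,0],"fingers":-1}

```text
time: 28.88
ee_pos: [537.4, -9.9, 125.0]
tcp_rot: [2.345, 2.089, 0.002]
force: [-5.6, -2.2, 2.8]
width: 0.277
grip_force: 65.6
```

```bash
python3 pk.py; python3 st2.py; python3 yaw.py
```

```text
peak -43.77154185793443 103.25
ang -6.58 cmd-lag t 29.025 [537.43  -9.88 124.99] F [-6.1 -2.   3.3] Mz [0.647 0.655 0.643 0.692] grip 65.5 j6 torque 0.6603116355836391
[]
z [537.4   -9.88 124.97] F [-6.1 -1.5  3.3] Mz 0.632
[ 533. -139.] [-22.    4.7] yaw -10.0
[660.  41.] [  6.7 -20.5] yaw -9.3
[652.  35.] [  7.  -21.3] yaw -10.4
[435.  63.] [15.5 18.2] yaw -10.9
```

The moment rose to 0.65 N m with the lever not moving, so it is against the stop, and the tripod is stable. Handing in.

```bash
python3 -c "
from workcell import manip
print(manip.finish_job())"
```

```text
the job is handed in; nothing more can be done
None
```

The job is handed in: the column is held with its mark within about 1 mm of the clamp top (probably a little low), the cam lever is closed hard against its stop, and the tripod is on its feet in place but turned about 10° clockwise. On a first try the finger slipped over the part-closed lever, so I reopened it, let go of the column to regrip lower, and held it throughout the second, complete closing.

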